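# Gauge the bores of a camera adapter plate

### The job

Slide the aluminium adapter plate off its ledge along the fixture until its two holes drop over the locating pins and it lies flat in the pocket. Then use every telescoping bore gauge standing on the bench (two or three of them) in the bore that suits its head, small in the smallest, large in the largest: stand it in the bore, press its thumb button so that the plungers spring out against the wall, let the button up to lock them, and draw the gauge straight out with the size held. Leave each gauge standing upright in a cell of the grey caddy, still holding its size, with the plate home on its pins and the other things on the bench where they were.

Things in the scene. Friction and masses are not known exactly. Their poses are not given: they have to be found in the camera images.
- fixture: dark steel fixture fixed to the bench, 250 mm long in x; origin on the bench under the pocket's centre, z up. Pocket floor 6 mm high, y -64 to +64 mm; beside it a ledge 16 mm high, y +64 to +184 mm. Two 12 mm locating pins at x = -104 and +104, y = +42 mm, tops 16 mm above the bench, level with the ledge.
- plate: loose aluminium plate 240 (x) x 120 (y) x 10 mm, 0.5 to 0.9 kg, origin at its underside's centre; starts flat on the ledge. Pin holes 15.5 mm wide at x -104 and +104, y +42 mm: home, its origin is 6 mm above the fixture's, axes agreeing. Three open bushings in a row at y -18 mm. Grip fin at x 0, y +42 mm: 60 mm long in x, 14 mm thick in y, top 45 mm above the underside.
- bore_s (a point): centre of the mouth (top rim) of the small bushing on the plate: bore 34 mm in diameter, outside 42 mm, 45 mm deep down to the fixture's pocket floor when the plate is home; at plate x = 0 mm, y = -18 mm, 45 mm above the plate's underside.
- bore_m (a point): centre of the mouth (top rim) of the middle-sized bushing on the plate: bore 42 mm in diameter, outside 50 mm, 45 mm deep down to the fixture's pocket floor when the plate is home; at plate x = -72 mm, y = -18 mm, 45 mm above the plate's underside.
- bore_l (a point): centre of the mouth (top rim) of the large bushing on the plate: bore 50 mm in diameter, outside 58 mm, 45 mm deep down to the fixture's pocket floor when the plate is home; at plate x = 72 mm, y = -18 mm, 45 mm above the plate's underside.
- gauge_s: small telescoping bore gauge (may be absent), loose, stands on the bench, 0.2 kg. Steel head 26 mm across, 30 mm tall; round handle 18 mm across up to 118 mm; thumb button 17 mm across, top at 136 mm. Origin at the centre of the head's underside, z up the handle. Plungers slide out along +x and -x at z 18 mm. Suits the 34 mm bore.
- tip_sa (a point): tip of the +x plunger of the small gauge; 'a' to 'b' tip distance is 25 mm retracted, 34 mm when the plungers touch its bore across the middle, 42 mm fully out. Locked by friction while the button is up; more than about 1 N moves it: a sideways push of the gauge in the bore along x spoils the size, squeezing both tips pushes them back in
- tip_sb (a point): tip of the -x plunger of the small gauge; 'a' to 'b' tip distance is 25 mm retracted, 34 mm when the plungers touch its bore across the middle, 42 mm fully out. Locked by friction while the button is up; more than about 1 N moves it: a sideways push of the gauge in the bore along x spoils the size, squeezing both tips pushes them back in
- btn_s (a joint): thumb button on top of the small gauge, in m: 0 = up, plungers locked (it may rest up to 2 mm down); 0.009 = fully pressed; springs back by itself. Pressed, it lets springs push the plungers out. They start out at about 11 N (0.005); press it fully: about 15 N.
- gauge_m: middle-sized telescoping bore gauge (may be absent), loose, stands on the bench, 0.25 kg. Steel head 34 mm across, 30 mm tall; round handle 18 mm across up to 118 mm; thumb button 17 mm across, top at 136 mm. Origin at the centre of the head's underside, z up the handle. Plungers slide out along +x and -x at z 18 mm. Suits the 42 mm bore.
- tip_ma (a point): tip of the +x plunger of the middle-sized gauge; 'a' to 'b' tip distance is 33 mm retracted, 42 mm when the plungers touch its bore across the middle, 50 mm fully out. Locked by friction while the button is up; more than about 1 N moves it: a sideways push of the gauge in the bore along x spoils the size, squeezing both tips pushes them back in
- tip_mb (a point): tip of the -x plunger of the middle-sized gauge; 'a' to 'b' tip distance is 33 mm retracted, 42 mm when the plungers touch its bore across the middle, 50 mm fully out. Locked by friction while the button is up; more than about 1 N moves it: a sideways push of the gauge in the bore along x spoils the size, squeezing both tips pushes them back in
- btn_m (a joint): thumb button on top of the middle-sized gauge, in m: 0 = up, plungers locked (it may rest up to 2 mm down); 0.009 = fully pressed; springs back by itself. Pressed, it lets springs push the plungers out. They start out at about 11 N (0.005); press it fully: about 15 N.
- gauge_l: large telescoping bore gauge (may be absent), loose, stands on the bench, 0.3 kg. Steel head 42 mm across, 30 mm tall; round handle 18 mm across up to 118 mm; thumb button 17 mm across, top at 136 mm. Origin at the centre of the head's underside, z up the handle. Plungers slide out along +x and -x at z 18 mm. Suits the 50 mm bore.
- tip_la (a point): tip of the +x plunger of the large gauge; 'a' to 'b' tip distance is 41 mm retracted, 50 mm when the plungers touch its bore across the middle, 58 mm fully out. Locked by friction while the button is up; more than about 1 N moves it: a sideways push of the gauge in the bore along x spoils the size, squeezing both tips pushes them back in
- tip_lb (a point): tip of the -x plunger of the large gauge; 'a' to 'b' tip distance is 41 mm retracted, 50 mm when the plungers touch its bore across the middle, 58 mm fully out. Locked by friction while the button is up; more than about 1 N moves it: a sideways push of the gauge in the bore along x spoils the size, squeezing both tips pushes them back in
- btn_l (a joint): thumb button on top of the large gauge, in m: 0 = up, plungers locked (it may rest up to 2 mm down); 0.009 = fully pressed; springs back by itself. Pressed, it lets springs push the plungers out. They start out at about 11 N (0.005); press it fully: about 15 N.
- caddy: grey open plastic caddy fixed to the bench, 206 (x) x 70 (y) x 75 mm tall, origin at the centre of its underside; floor and walls 4 mm. Two dividers 60 mm tall across x make three cells of 63 x 62 mm with centres at x = -67, 0 and +67 mm, y = 0.
- objective: steel microscope objective standing on the bench, 30 mm across, 46 mm tall; bystander, loose, to be left alone
- eyepiece: black eyepiece standing on the bench, 40 mm across, 64 mm tall; bystander, loose, to be left alone
- lens_cap: flat black lens cap, 44 mm across, 10 mm thick, lying among the gauges; bystander, loose, to be left alone

How it is judged (in metres and radians):
On the way, in this order (a step that is already met when the one before it is completed fails the run):
1. the plate is home on its pins, before any gauge has been sprung (horizontal distance between plate and fixture below 0.0035 m and z of plate in the frame of fixture below 0.0085 m and angle between plate's own z axis and vertical below 0.03 rad and angle between the x axis of plate and the x axis of fixture, either way round below 0.03 rad and distance between tip_sa and tip_sb below 0.029 m and distance between tip_ma and tip_mb below 0.037 m and distance between tip_la and tip_lb below 0.045 m), for 0.3 s.
2. with the plate home, every gauge has been sprung to its bore's size and locked (horizontal distance between plate and fixture below 0.0035 m and z of plate in the frame of fixture below 0.0085 m and angle between plate's own z axis and vertical below 0.03 rad and angle between the x axis of plate and the x axis of fixture, either way round below 0.03 rad and distance between tip_sa and tip_sb between 0.032 and 0.036 m and value of joint each of btn_s, btn_m, btn_l below 0.004 m and distance between tip_ma and tip_mb between 0.04 and 0.044 m and distance between tip_la and tip_lb between 0.048 and 0.052 m), for 0.2 s.
At the end, for the whole second after the job is handed in: Plate home on its pins (3.5 mm sideways, 2.5 mm in height, 0.03 rad); every gauge present in a caddy cell (within 16 mm of its floor, leaning under 0.3 rad, at rest), button up, tip-to-tip size within 2 mm of its bore (34, 42 or 50 mm) (all of step 2 and x of gauge_s in the frame of caddy between -0.1 and 0.1 m and y of gauge_s in the frame of caddy between -0.033 and 0.033 m and z of each of gauge_s, gauge_m, gauge_l in the frame of caddy below 0.02 m and angle between each of gauge_s, gauge_m, gauge_l's own z axis and vertical below 0.3 rad and linear speed of each of gauge_s, gauge_m, gauge_l below 0.03 m/s and x of gauge_m in the frame of caddy between -0.1 and 0.1 m and y of gauge_m in the frame of caddy between -0.033 and 0.033 m and x of gauge_l in the frame of caddy between -0.1 and 0.1 m and y of gauge_l in the frame of caddy between -0.033 and 0.033 m); the robot touches nothing.
It fails at once if a bystander is shoved more than 50 mm (distance of any of objective, eyepiece, lens_cap from where it was at the start of the episode above 0.05 m).
Of gauge_s, gauge_m, gauge_l only 2 to 3 are there at a start; the rules pass over those that are not, and their reading is None.
At some moment in a run one of plate may be knocked a few centimetres aside while the robot is not near it.
It also fails if it takes over 210 s, if anything falls off the work surface, if the arm or the gripper's body presses on something with over 40 N, if the wrist force passes 120 N, or if a joint passes its speed limit or range.

### The arm

A 6-joint arm with a two-finger parallel gripper is mounted at the origin on the work surface. World frame = base frame: x ahead of the robot, y to its left, z up, the work surface at z = 0. Lengths are in mm, angles in degrees, forces in N, time in s.
With the tool pointing down it reaches from about 300 to 850 mm from the base axis. Payload 4.2 kg.
Tool frame: the origin (TCP) lies between the finger pads; the fingertips stand 22 mm ahead of it and the grasp point (between the pads) lies 3 mm ahead of it; z points along the fingers, y is the direction in which the jaws open and shut (so a half turn about z gives the same grasp; the last joint's range is limited). The gripper opens to 91 mm and grips with 3 to 60 N. Pads are 32 mm wide; open, the fingers measure 118 mm over their backs; the gripper's body (76 mm by 178 mm) begins 60 mm behind the grasp point.
Start: joints at [-71.677, 18.312, 89.639, -0, 72.044, -1.146], TCP at [191.65, -542.136, 235.976] pointing down, gripper open.
Joint ranges: [-177.97, 177.97], [-48.28, 115.42], [12.27, 149.76], [-77.06, 257.06], [2.81, 150.46], [-146.56, 146.56]. Speed limits (degrees/s): [147.25, 147.25, 180, 180, 180, 180].

### API

Orientations are given as [roll, pitch, yaw] about the fixed x, y, z axes, in that order (R = Rz(yaw) Ry(pitch) Rx(roll)).
In Python, from workcell import * gives the robot as it stands.
- The arm moves only by the shell command python3 -m jog 'ROWS' [OPENING] [FORCE]. ROWS is text: rows parted by semicolons, each of 6 numbers parted by spaces: the shift along the tool's x, y, z in units of 0.5 m (1.0 is 0.5 m), then the turn, a rotation vector about the tool's x, y, z in units of pi/2 rad (1.0 is pi/2 rad). A call has 1 to 20 rows; each row is the pose to reach, as a shift and turn from the pose measured when the call began, along the tool's axes at that moment; what a row does not reach only later rows make up. A row lasts 1/12 s, in which the tool goes at most 41.7 mm and 7.16 degrees, less where a joint would pass 70% of its speed; a pose out of reach is approached as far as the arm can. A call with a number of a shift or a turn outside -1 to 1 is refused whole. A call with a gripper value outside its range is refused whole. OPENING is the opening, from -1 (shut) to 1 (fully open), set as the call begins (- or left out, the last holds). The fingers move at their own pace and stop on an object; FORCE is the grip in N (left out, the last holds). Time passes only in rows, so rows that repeat a pose let the fingers close. It gives the time, the measured TCP pose, the force and the opening at its end, in the units of the state.
- state(): the state, without advancing time (a new reading comes with each control period).
- grab_frame(name): name is "scene" or "top"; returns the picture (384x512x3 uint8, red, green, blue); there is no depth.
- calibration(name): a dict with "mtx" (3x3 intrinsics, pixels), "rvec" (rotation vector, rad) and "tvec" (3), from world to camera coordinates, as OpenCV has them. Camera axes: x right, y down, z forward; pixel columns grow to the right and rows downward; lengths in mm; the calibration is good to about 2 mm. A picture is of the moment at which its call begins. calibration takes no time and is no camera call.
- job_done(): hands the job in, once; it reports no verdict.
Trained networks look in the newest picture that a camera, given by its name, has taken for a name from the list of things; names that differ only in an ending like _2 or _b are one class to them, and where a whole thing is asked for, a point or a joint stands for the part that bears it (a point fixed in the world has none). Each returns a list of dicts, best first, with "confidence" (0 to 1); they miss things now and then, are a little off and sometimes report something else, mostly with a low value. They report only what shows in the picture. A call takes as long as a camera call.
- spot_in(query, camera): "rect" ([left, top, right, bottom] in pixels, round what is visible of it).
- tip_of(query, camera): "location" ([column, row] in pixels: a listed point, or the origin of a listed thing).
The state is a dict: "time_s": time; "qpos": joint angles; "qvel": joint speeds; "effort": joint torques, N m; "ee_pos": TCP position; "ee_rot": TCP orientation; "force": force on the tool from outside, world axes, zero at the start; "torque": the same for the moment, N m; "gripper_width": finger opening in mm.
Only numpy, scipy, OpenCV 4.12 (cv2) and the standard library are available. Lean on these libraries where they do the work, as an engineer would, in place of code of your own. Each camera call takes 0.05 s, during which the arm holds its last target. There are 200 camera calls.

## Working session

There is one attempt and no reset: what is moved stays moved. The work goes in short steps, Python scripts to look and compute and a shell command to move; the robot and the scene stay as the last step left them, time stands still between calls to the robot, and variables do not carry over. Pictures are saved under pics/ and viewed, about 12 in all and at most 16, crops included, and the job is handed in when it is done.

```bash
mkdir -p pics; ls
cat > h.py <<'E'
from workcell import *
import numpy as np, cv2, json
from scipy.spatial.transform import Rotation as R
def cam(n):
    c=calibration(n); M=np.array(c["mtx"],float); Rm=cv2.Rodrigues(np.array(c["rvec"],float))[0]; t=np.array(c["tvec"],float).ravel()
    return M,Rm,t
def ray(n,px,z):
    M,Rm,t=cam(n); d=Rm.T@np.linalg.solve(M,[px[0],px[1],1.]); o=-Rm.T@t
    return o+d*(z-o[2])/d[2]
def proj(n,p):
    M,Rm,t=cam(n); q=M@(Rm@np.array(p,float)+t); return q[:2]/q[2]
def tri(a,b):
    # two cams (name,px)
    A=[];B=[]
    for n,px in (a,b):
        M,Rm,t=cam(n); d=Rm.T@np.linalg.solve(M,[px[0],px[1],1.]); d/=np.linalg.norm(d); o=-Rm.T@t
        P=np.eye(3)-np.outer(d,d); A.append(P);B.append(P@o)
    return np.linalg.solve(sum(A),sum(B))
def save(n,f,box=None,s=1):
    im=grab_frame(n)[:,:,::-1]
    if box: im=im[box[1]:box[3],box[0]:box[2]]
    cv2.imwrite("pics/"+f,cv2.resize(im,None,fx=s,fy=s,interpolation=cv2.INTER_CUBIC))
def rows(p,rpy):
    """shift in tool axes (jog units) + rotvec from current to target"""
    s=state(); Rc=R.from_euler('xyz',s["ee_rot"],degrees=True); Rt=R.from_euler('xyz',rpy,degrees=True)
    d=Rc.inv().apply(np.array(p)-np.array(s["ee_pos"]))/500; w=(Rc.inv()*Rt).as_rotvec()/(np.pi/2)
    print("row",np.round(d,4),np.round(w,4),"steps",np.linalg.norm(d)*500/41.7,np.linalg.norm(w)*90/7.16)
E
python3 - <<'E'
from h import *
s=state(); print({k:np.round(v,2) for k,v in s.items()})
for n in("scene","top"):
    M,Rm,t=cam(n); print(n,-Rm.T@t,Rm[2],M[0,0])
    save(n,n+"0.png",s=1.5)
    for q in["plate","fixture","bore_s","bore_m","bore_l","gauge_s","gauge_m","gauge_l","caddy","lens_cap","objective","eyepiece","btn_s","btn_m","btn_l"]:
        r=tip_of(q,n); print(q,[(np.round(x["location"]).tolist(),round(x["confidence"],2)) for x in r[:3]])
E
```

```text
pics
{'time_s': np.float64(0.0), 'qpos': array([-71.68,  18.35,  89.71,   0.  ,  72.04,  -1.15]), 'qvel': array([ 0.02,  0.01, -0.03,  0.02,  0.06,  0.03]), 'effort': array([  0.  , -41.25, -23.2 ,   0.07,   0.05,  -0.  ]), 'ee_pos': array([ 191.51, -541.69,  235.11]), 'ee_rot': array([-179.9 ,   -0.  ,   19.47]), 'force': array([0.38, 0.16, 1.04]), 'torque': array([-0.03,  0.02,  0.03]), 'gripper_width': np.float64(91.12)}
scene [1331.74187765 -345.4792239   867.38966563] [-0.71220296  0.24631731 -0.65733913] 441.8365529157393
plate [([294.0, 215.0], 0.75)]
fixture [([247.0, 231.0], 0.8)]
bore_s [([289.0, 208.0], 0.98), ([275.0, 190.0], 0.91), ([306.0, 227.0], 0.79)]
bore_m [([289.0, 208.0], 0.98), ([275.0, 190.0], 0.91), ([306.0, 227.0], 0.79)]
bore_l [([289.0, 208.0], 0.98), ([275.0, 190.0], 0.91), ([306.0, 227.0], 0.79)]
gauge_s [([116.0, 241.0], 0.93), ([164.0, 221.0], 0.84)]
gauge_m [([116.0, 241.0], 0.93), ([164.0, 221.0], 0.84)]
gauge_l [([116.0, 241.0], 0.93), ([164.0, 221.0], 0.84)]
caddy [([353.0, 180.0], 0.75)]
lens_cap [([152.0, 252.0], 0.5)]
objective [([146.0, 309.0], 0.7)]
eyepiece [([288.0, 161.0], 0.58)]Traceback (most recent call last):
  File "<stdin>", line 7, in <module>
ValueError: it knows: bore, caddy, eyepiece, fixture, gauge, lens_cap, objective, plate, tip_la, tip_lb, tip_ma, tip_mb, tip_sa, tip_sb
```

Run:
```python
from h import *
n="top"; M,Rm,t=cam(n); print(n,-Rm.T@t,Rm,M[0,0])
save(n,n+"0.png",s=1.5)
for q in["plate","fixture","bore_s","gauge_s","caddy","lens_cap","objective","eyepiece"]:
        r=tip_of(q,n); print(q,[(np.round(x["location"],1).tolist(),round(x["confidence"],2)) for x in r[:4]])
        for x in spot_in(q,n)[:4]: print("    ",np.round(x["rect"]).tolist(),round(x["confidence"],2))
```

```text
top [418.43741705 -56.9641793  952.15200067] [[-0.02454231 -0.99938899 -0.02488616]
 [-0.99063625  0.02765661 -0.13369718]
 [ 0.13430376  0.02137189 -0.99070972]] 387.280442164637
plate [([219.9, 176.8], 0.72)]
     [190.0, 123.0, 256.0, 226.0] 0.58
fixture [([273.1, 180.2], 0.83)]
     [196.0, 129.0, 304.0, 235.0] 0.94
bore_s [([226.2, 172.8], 0.74), ([233.0, 198.5], 0.65), ([220.5, 141.0], 0.58)]
     [192.0, 126.0, 252.0, 232.0] 0.78
     [374.0, 220.0, 379.0, 232.0] 0.5
gauge_s [([356.7, 226.7], 0.77), ([412.5, 209.7], 0.55)]
     [407.0, 201.0, 438.0, 218.0] 0.82
     [352.0, 220.0, 379.0, 234.0] 0.81
caddy [([125.9, 212.7], 0.86)]
     [96.0, 166.0, 142.0, 261.0] 0.85
lens_cap [([378.2, 183.7], 0.55), ([222.5, 175.4], 0.27)]
     [368.0, 177.0, 386.0, 196.0] 0.57
objective [([391.5, 123.7], 0.5)]
     [385.0, 110.0, 406.0, 134.0] 0.65
eyepiece [([180.4, 276.6], 0.81)]
     [95.0, 167.0, 145.0, 262.0] 0.61
     [174.0, 265.0, 189.0, 284.0] 0.52
```

View pics/scene0.png

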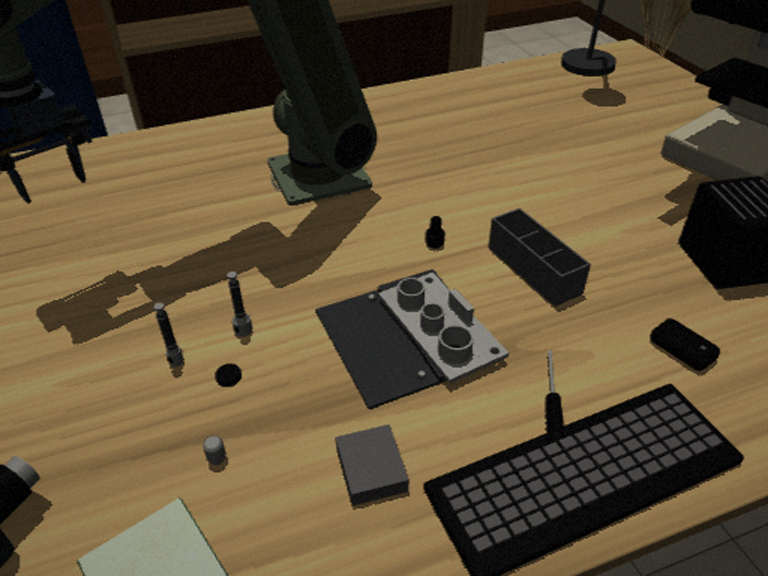

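View pics/top0.png

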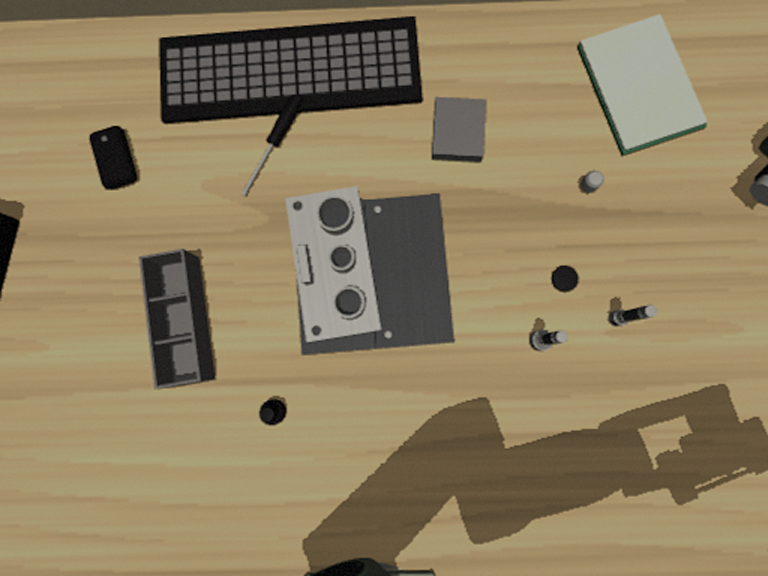

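The scene shows two gauges, at scene (116,241) and (164,221) in raw pixels. The plate is on the ledge on the +y side, with pins visible in raw top at about (251,140) and (259,223). Next I'll get subpixel positions for the pins, holes and bores, and the gauge sizes.

Run:
```python
from h import *
ims=[grab_frame("top").astype(float) for _ in range(4)]
g=np.mean(ims,0).mean(2); cv2.imwrite("pics/avg_top.png",np.mean(ims,0)[:,:,::-1])
def blob(c,r,sign):
    x0,y0=int(c[0])-r,int(c[1])-r
    w=sign*g[y0:y0+2*r+1,x0:x0+2*r+1]; b=np.concatenate([w[0],w[-1],w[:,0],w[:,-1]])
    w=np.clip(w-np.median(b)-0.25*(w.max()-np.median(b)),0,None); yy,xx=np.mgrid[y0:y0+2*r+1,x0:x0+2*r+1]
    return np.array([(w*xx).sum(),(w*yy).sum()])/w.sum()
for nm,c,s,z in [("pin+",(251.5,140),1,16),("pin-",(259,223.5),1,16),("hole+",(198,137),-1,26),("hole-",(210.5,220),-1,26)]:
    p=blob(c,5,s); print(nm,p.round(2),ray("top",p,z).round(1))
a=cv2.resize(np.mean(ims,0)[120:245,185:310,::-1],None,fx=4,fy=4,interpolation=cv2.INTER_CUBIC)
b=cv2.resize(grab_frame("scene")[185:285,95:185,::-1],None,fx=3,fy=3,interpolation=cv2.INTER_CUBIC)
c=cv2.resize(np.mean(ims,0)[190:240,345:445,::-1],None,fx=2.9,fy=2.9,interpolation=cv2.INTER_CUBIC)
out=np.zeros((500,800,3)); out[:,:500]=a; out[:b.shape[0],505:505+b.shape[1]]=b; out[310:310+c.shape[0],505:505+c.shape[1]]=c
cv2.imwrite("pics/c1.png",np.clip(out*1.6,0,255))
```

```text
pin+ [251.38 139.25] [676.1 -28.4  16. ]
pin- [258.3  222.64] [468.8 -40.4  16. ]
hole+ [197.87 136.76] [683.8 103.3  26. ]
hole- [210.38 219.89] [477.8  74.1  26. ][ WARN:0@3.430] global loadsave.cpp:1063 imwrite_ Unsupported depth image for selected encoder is fallbacked to CV_8U.
```

View pics/c1.png

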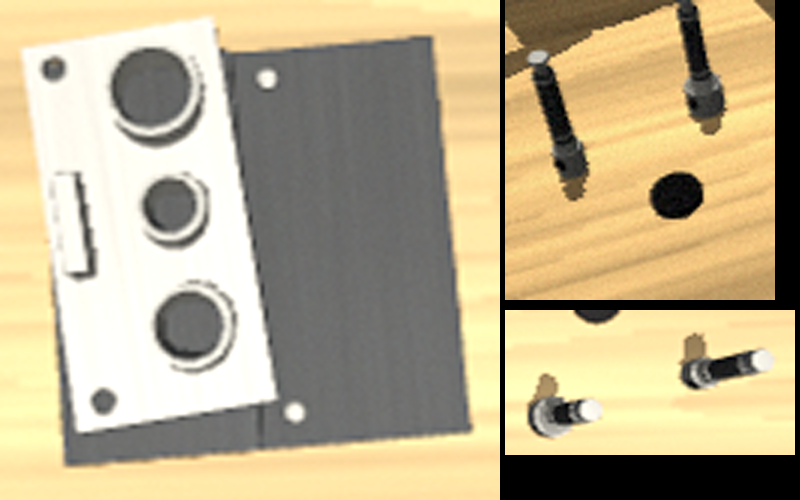

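Run:
```python
from h import *
rows([580.8,88.7,180],[180,0,8.07])
```

```text
row [ 1.1543 -0.9301  0.1119] [ 0.     -0.      0.1267] steps 17.82493475516173 1.5920742862213644
```

```bash
python3 -m jog '0.6 -0.48 0 0 0 0.1267;0.6 -0.48 0 0 0 0.1267;0.6 -0.48 0 0 0 0.1267;0.6 -0.48 0 0 0 0.1267;0.6 -0.48 0 0 0 0.1267;0.6 -0.48 0 0 0 0.1267;0.6 -0.48 0 0 0 0.1267;0.6 -0.48 0 0 0 0.1267;0.6 -0.48 0 0 0 0.1267;0.6 -0.48 0 0 0 0.1267;0.6 -0.48 0 0 0 0.1267' -0.12 50
python3 - <<'E'
from h import *
rows([580.8,88.7,110],[180,0,8.07])
E
```

```text
time_s: 2.67
ee_pos: [395.6, -213.8, 236.1]
ee_rot: [180.0, -0.0, 8.3]
force: [0.2, 0.2, 0.3]
gripper_width: 39.8
row [ 0.4541 -0.5449  0.2524] [ 0.     -0.0003  0.003 ] steps 9.027589640134227 0.038526777690154786
```

```bash
python3 -m jog '0.4541 -0.5449 0.1 0 0 0.003;0.4541 -0.5449 0.1 0 0 0.003;0.4541 -0.5449 0.1 0 0 0.003;0.4541 -0.5449 0.1 0 0 0.003;0.4541 -0.5449 0.1 0 0 0.003;0.4541 -0.5449 0.1 0 0 0.003;0.4541 -0.5449 0.1 0 0 0.003;0.4541 -0.5449 0.1 0 0 0.003;0.4541 -0.5449 0.1 0 0 0.003;0.4541 -0.5449 0.2524 0 0 0.003;0.4541 -0.5449 0.2524 0 0 0.003;0.4541 -0.5449 0.2524 0 0 0.003;0.4541 -0.5449 0.2524 0 0 0.003'
python3 - <<'E'
from h import *
rows([580.8,88.7,54],[180,0,8.07])
save("scene","s1.png",(220,130,380,260),4)
E
```

```text
time_s: 3.75
ee_pos: [580.0, 87.2, 108.7]
ee_rot: [180.0, 0.2, 8.0]
force: [-0.1, 0.5, 0.3]
gripper_width: 40.0
row [ 0.0025 -0.0028  0.1094] [ 0.0003  0.0025 -0.0007] steps 1.31238340983307 0.03229214952730478
```

View pics/s1.png

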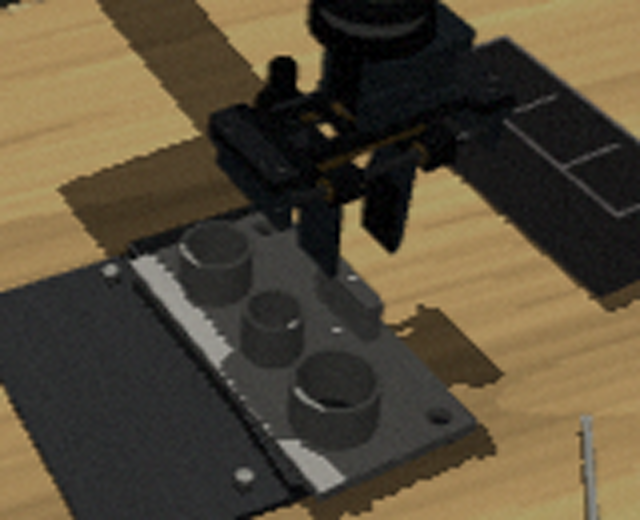

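The fingers straddle the fin (crop ~(350,300)). Descend and close.

```bash
python3 -m jog '0.0025 -0.0028 0.06 0 0.0025 -0.0007;0.0025 -0.0028 0.1094 0 0.0025 -0.0007;0.0025 -0.0028 0.1094 0 0.0025 -0.0007;0.0025 -0.0028 0.1094 0 0.0025 -0.0007'
python3 -m jog '0 0 0 0 0 0;0 0 0 0 0 0;0 0 0 0 0 0;0 0 0 0 0 0;0 0 0 0 0 0;0 0 0 0 0 0' -1 50
python3 - <<'E'
from h import *
rows([577,33,54],[180,0,3.31])
E
```

```text
time_s: 4.13
ee_pos: [583.6, 88.3, 57.7]
ee_rot: [180.0, -0.4, 8.0]
force: [-0.1, 0.7, 0.5]
gripper_width: 40.1
time_s: 4.63
ee_pos: [584.5, 89.6, 59.4]
ee_rot: [-179.9, -0.6, 7.9]
force: [-0.6, 4.9, 5.5]
gripper_width: 13.9
row [-0.0305  0.1101  0.0102] [-0.0012 -0.0062  0.0516] steps 1.375894919337715 0.6528430276963274
```

```bash
python3 -m jog '0 0 0 0 0 0;0 0 0 0 0 0'
python3 -m jog '0 0 0 0 0 0;0 0 0 0 0 0'; python3 -c "
from h import *
print(state())"
```

```text
time_s: 4.8
ee_pos: [584.2, 89.9, 59.3]
ee_rot: [-179.9, -0.5, 8.0]
force: [0.2, 1.4, -0.5]
gripper_width: 13.6
time_s: 4.97
ee_pos: [584.2, 89.9, 59.4]
ee_rot: [-179.9, -0.5, 8.0]
force: [-0.4, 1.7, 0.1]
gripper_width: 13.9
{'time_s': 4.9667, 'qpos': array([  7.58255715,  28.67587405, 101.16643278,   0.13134365,
        49.61691976,  89.52310042]), 'qvel': array([ 0.02569675, -0.02046644, -0.02715557,  0.07550836, -0.11778902,
       -0.12650785]), 'effort': array([-7.13394340e-01, -4.60321569e+01, -1.84230441e+01, -2.19078767e-01,
       -9.70124057e-02,  2.52131821e-02]), 'ee_pos': array([584.21309888,  89.92364118,  59.35611198]), 'ee_rot': array([-179.90365255,   -0.5415192 ,    7.97437666]), 'force': array([-0.35466734,  1.74773821,  0.08488977]), 'torque': array([0.1936214 , 0.01167583, 0.03522167]), 'gripper_width': 13.943290349221877}
```

Run:
```python
from h import *
s=state(); R0=R.from_euler('xyz',s["ee_rot"],degrees=True); Rt=R.from_euler('z',-4.76,degrees=True)*R0
rows([571.4,43.6,s["ee_pos"][2]],Rt.as_euler('xyz',degrees=True))
```

```text
row [-0.0382  0.0882 -0.0005] [-0.0005  0.0001  0.0529] steps 1.1525907428379196 0.6648044692737427
```

```bash
python3 -m jog '-0.006 0.015 0 0 0 0.009;-0.013 0.03 0 0 0 0.018;-0.019 0.045 0 0 0 0.027;-0.026 0.06 0 0 0 0.036;-0.032 0.075 0 0 0 0.045;-0.0382 0.0882 -0.0005 0 0 0.0529;-0.0382 0.0882 -0.0005 0 0 0.0529;-0.0382 0.0882 -0.0005 0 0 0.0529;-0.0382 0.0882 -0.0005 0 0 0.0529'
python3 -m jog '0 0 0 0 0 0;0 0 0 0 0 0;0 0 0 0 0 0' -0.12 
python3 -m jog '0 0 -0.08 0 0 0;0 0 -0.16 0 0 0;0 0 -0.24 0 0 0;0 0 -0.3 0 0 0;0 0 -0.4 0 0 0;0 0 -0.5 0 0 0;0 0.1 -0.5 0 0 0;0 0.2 -0.5 0 0 0;0 0.2 -0.5 0 0 0;0 0.2 -0.5 0 0 0'
python3 - <<'E'
from h import *
save("top","t2.png",(170,100,320,250),4)
E
```

```text
time_s: 5.72
ee_pos: [570.8, 41.9, 59.4]
ee_rot: [-180.0, -0.4, 3.2]
force: [-0.2, -4.8, 1.1]
gripper_width: 13.9
time_s: 5.97
ee_pos: [570.5, 42.0, 59.2]
ee_rot: [-180.0, -0.4, 3.2]
force: [-1.3, -0.1, 0.1]
gripper_width: 31.0
time_s: 6.8
ee_pos: [574.5, -61.3, 309.7]
ee_rot: [179.9, -0.5, 3.0]
force: [-0.6, 0.4, -0.1]
gripper_width: 40.2
```

View pics/t2.png

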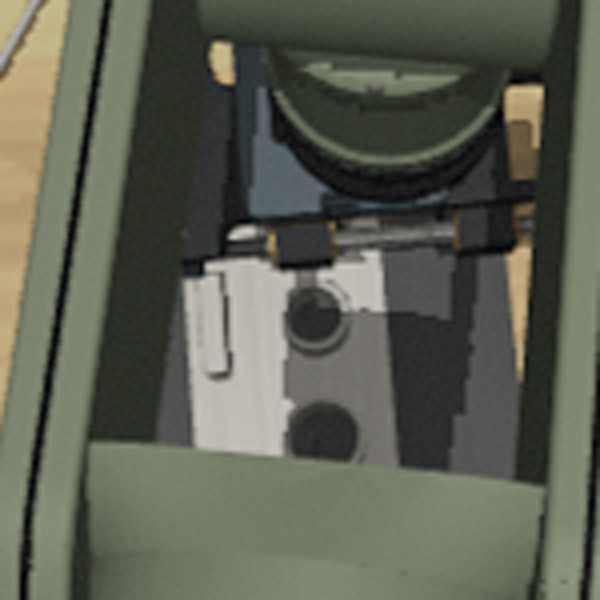

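The arm hides the plate, so move it to the -y side.

```bash
python3 -m jog '0 0.08 0 0 0 0;0 0.16 0 0 0 0;0 0.24 0 0 0 0;0 0.32 0 0 0 0;0 0.4 0 0 0 0;0 0.48 0 0 0 0;0 0.56 0 0 0 0;0 0.56 0 0 0 0;0 0.56 0 0 0 0'
cat >> h.py <<'E'
def blob(g,c,r,sign):
    x0,y0=int(round(c[0]))-r,int(round(c[1]))-r
    w=sign*g[y0:y0+2*r+1,x0:x0+2*r+1]; b=np.concatenate([w[0],w[-1],w[:,0],w[:,-1]])
    w=np.clip(w-np.median(b)-0.25*(w.max()-np.median(b)),0,None); yy,xx=np.mgrid[y0:y0+2*r+1,x0:x0+2*r+1]
    return np.array([(w*xx).sum(),(w*yy).sum()])/w.sum()
def holes(mid,yaw,z):
    g=np.mean([grab_frame("top").astype(float) for _ in range(3)],0); cv2.imwrite("pics/last.png",g[:,:,::-1].astype(np.uint8)); g=g.mean(2)
    v=104*np.array([np.cos(np.radians(yaw)),np.sin(np.radians(yaw))]); P=[]
    for s in(1,-1):
        q=proj("top",[mid[0]+s*v[0],mid[1]+s*v[1],z]); p=blob(g,blob(g,q,4,-1),4,-1); w=ray("top",p,z); P.append(w[:2]); print(q.round(1),p.round(2),w.round(1))
    d=P[0]-P[1]; print("mid",(P[0]+P[1])/2,"yaw",np.degrees(np.arctan2(d[1],d[0])),"len",np.hypot(*d))
E
python3 - <<'E'
from h import *
holes([567,41.7],3.3,26)
im=cv2.imread("pics/last.png")[100:250,170:320]; cv2.imwrite("pics/t3.png",cv2.resize(im,None,fx=4,fy=4,interpolation=2))
E
```

```text
time_s: 7.6
ee_pos: [589.4, -339.2, 307.4]
ee_rot: [-179.8, -0.3, 3.0]
force: [-0.9, 0.7, 0.3]
gripper_width: 40.1
[220.4 141.2] [221.1  141.03] [671.2  46.   26. ]
[226.5 225.6] [226.9  225.53] [463.3  34.6  26. ]
mid [567.23659363  40.30318478] yaw 3.1149644185660783 len 208.16859928546023
```

View pics/t3.png

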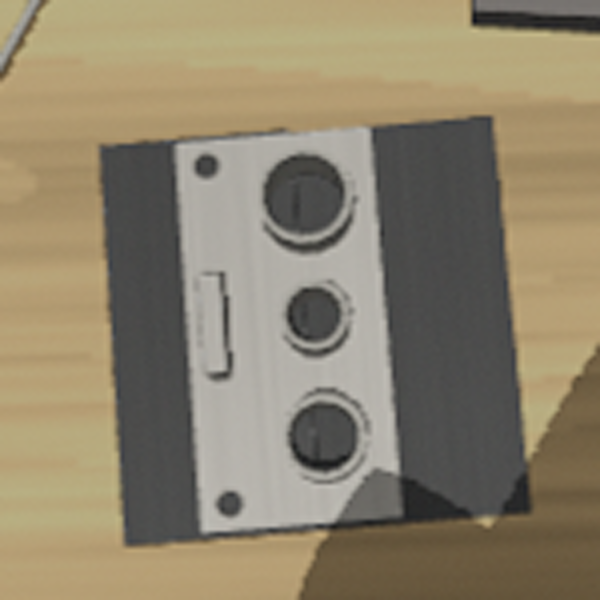

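```bash
python3 -m jog '-0.038 -0.1 0 0 0 0;-0.038 -0.18 0 0 0 0;-0.038 -0.26 0 0 0 0;-0.038 -0.34 0.05 0 0 0;-0.038 -0.42 0.1 0 0 0;-0.038 -0.5 0.15 0 0 0;-0.038 -0.58 0.2 0 0 0;-0.038 -0.66 0.25 0 0 0;-0.038 -0.74 0.3 0 0 0;-0.038 -0.76 0.35 0 0 0;-0.038 -0.763 0.38 0 0 0;-0.038 -0.763 0.38 0 0 0;-0.038 -0.763 0.38 0 0 0'
python3 - <<'E'
from h import *
rows([570.5,42,58],[180,0,3.1])
E
```

```text
time_s: 8.83
ee_pos: [549.3, 45.4, 118.8]
ee_rot: [-179.9, -0.2, 3.4]
force: [0.6, -1.0, 0.8]
gripper_width: 39.9
row [0.0415 0.0096 0.1218] [-0.0011 -0.0024  0.0034] steps 1.5473359757687264 0.05423105092134118
```

```bash
python3 -m jog '0.03 0.0096 0.02 0 -0.0024 0.0034;0.0415 0.0096 0.05 -0.001 -0.0024 0.0034;0.0415 0.0096 0.09 -0.001 -0.0024 0.0034;0.0415 0.0096 0.1218 -0.001 -0.0024 0.0034;0.0415 0.0096 0.1218 -0.001 -0.0024 0.0034;0.0415 0.0096 0.1218 -0.001 -0.0024 0.0034;0.0415 0.0096 0.1218 -0.001 -0.0024 0.0034'
python3 -m jog '0 0 0 0 0 0;0 0 0 0 0 0;0 0 0 0 0 0;0 0 0 0 0 0;0 0 0 0 0 0' -1 60
python3 - <<'E'
from h import *
s=state()
rows([s["ee_pos"][0]+5.2,-32.7,s["ee_pos"][2]],[s["ee_rot"][0],s["ee_rot"][1],s["ee_rot"][2]+.2])
E
```

```text
time_s: 9.42
ee_pos: [572.0, 41.6, 60.3]
ee_rot: [-180.0, -0.2, 3.1]
force: [0.5, 0.3, 0.8]
gripper_width: 40.2
time_s: 9.83
ee_pos: [572.2, 41.8, 60.8]
ee_rot: [-180.0, -0.3, 3.1]
force: [-0.6, 0.6, 4.3]
gripper_width: 13.4
row [ 0.0024  0.1493 -0.    ] [ 0.     -0.     -0.0022] steps 1.7902449444449813 0.027932960893854768
```

```bash
python3 -m jog '0 0.015 0 0 0 -0.0022;0 0.03 0 0 0 -0.0022;0 0.045 0 0 0 -0.0022;0.001 0.06 0 0 0 -0.0022;0.001 0.075 0 0 0 -0.0022;0.001 0.09 0 0 0 -0.0022;0.002 0.105 0 0 0 -0.0022;0.002 0.12 0 0 0 -0.0022;0.0024 0.135 0 0 0 -0.0022;0.0024 0.1493 0 0 0 -0.0022;0.0024 0.1493 0 0 0 -0.0022;0.0024 0.1493 0 0 0 -0.0022;0.0024 0.1493 0 0 0 -0.0022'
python3 - <<'E'
from h import *
s=state()
rows([577.4,-32.7,s["ee_pos"][2]],[s["ee_rot"][0],s["ee_rot"][1],3.3])
print(s["torque"])
E
```

```text
time_s: 10.92
ee_pos: [576.3, -32.8, 59.6]
ee_rot: [-180.0, -0.1, 3.3]
force: [0.1, 0.1, -7.1]
gripper_width: 13.6
row [ 0.0022 -0.0001  0.    ] [ 0.     -0.     -0.0004] steps 0.02585718138844013 0.004821189371254759
[ 0.34961357 -0.05238439  0.06239656]
```

```bash
python3 -m jog '0.0024 0 0 0 0 0;0.0024 0 0.003 0 0 0;0.0024 0 0.006 0 0 0;0.0024 0 0.008 0 0 0;0.0024 0 0.008 0 0 0'
```

```text
time_s: 11.33
ee_pos: [577.2, -32.6, 55.2]
ee_rot: [-180.0, -0.1, 3.3]
force: [-0.4, -0.8, -6.0]
gripper_width: 13.9
```

```bash
python3 -m jog '0 0 0.004 0 0 0;0 0 0.008 0 0 0;0 0 0.01 0 0 0;0 0 0.01 0 0 0'
```

```text
time_s: 11.67
ee_pos: [577.3, -32.5, 50.8]
ee_rot: [-180.0, -0.1, 3.3]
force: [-3.5, 1.8, -0.4]
gripper_width: 13.6
```

```bash
python3 -m jog '0 0 0 0 0 0;0 0 0 0 0 0;0 0 0 0 0 0;0 0 -0.08 0 0 0;0 0 -0.16 0 0 0;0 0 -0.24 0 0 0;0 0 -0.32 0 0 0;0 0 -0.4 0 0 0;0 0 -0.48 0 0 0;-0.1 0.08 -0.5 0 0 0;-0.2 0.16 -0.5 0 0 0;-0.3 0.24 -0.5 0 0 0;-0.3 0.3 -0.5 0 0 0;-0.3 0.3 -0.5 0 0 0;-0.3 0.3 -0.5 0 0 0' -0.12
python3 - <<'E'
from h import *
holes([572.4,-34.4],3.3,16)
im=cv2.imread("pics/last.png"); a=im[110:250,185:310]; b=im[180:245,340:445]
S=grab_frame("scene")[:,:,::-1]
d=S[190:280,95:190]
out=np.zeros((600,800,3),np.uint8)
f=lambda m,s:cv2.resize(m,None,fx=s,fy=s,interpolation=2)
a=f(a,3);b=f(b,4);d=f(d,4)
out[:a.shape[0],:a.shape[1]]=a; out[:d.shape[0],400:400+d.shape[1]]=d[:,:400]; out[365:365+235,400:800]=b[:235,:400]
cv2.imwrite("pics/c2.png",out)
for n in("scene","top"):
  for q in("gauge_s",):
    print(n,[(np.round(x["location"],1).tolist(),round(x["confidence"],2),ray(n,x["location"],0).round(1)) for x in tip_of(q,n)[:3]],[np.round(x["rect"],1).tolist() for x in spot_in(q,n)[:3]])
E
```

```text
time_s: 12.92
ee_pos: [432.6, -195.2, 301.4]
ee_rot: [179.8, -0.1, 3.0]
force: [0.2, 0.5, 0.4]
gripper_width: 40.1
[251.4 139.2] [251.33 139.28] [676.  -28.3  16. ]
[258.3 222.7] [258.16 222.96] [468. -40.  16.]
mid [572.01498903 -34.15116632] yaw 3.230039999877805 len 208.300141865309
scene [([162.7, 216.1], 0.72, array([ 437.1, -279.1,    0. ])), ([115.9, 243.3], 0.57, array([ 490.7, -414.7,    0. ]))] [[105.3, 204.0, 120.6, 243.9], [153.8, 183.1, 167.4, 222.5]]
top [] []
```

View pics/c2.png

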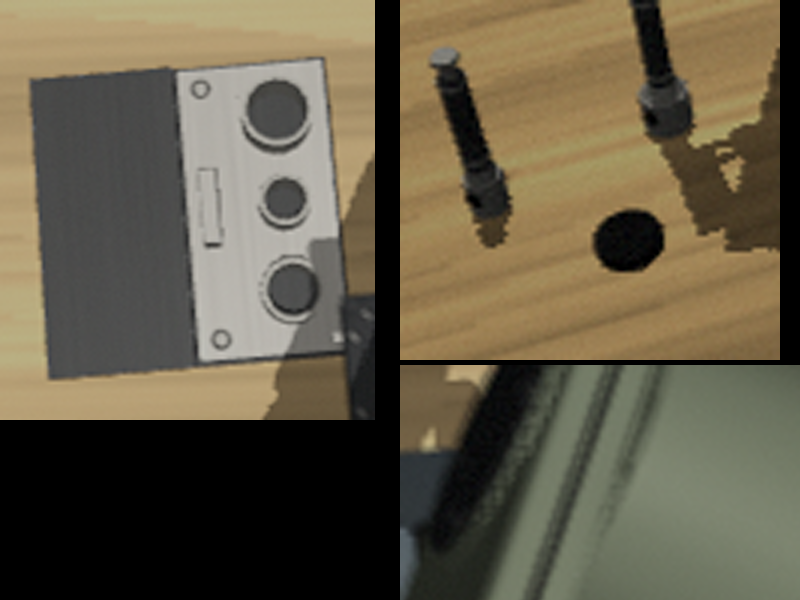

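Plate is home: the pins show inside both holes, and the midpoint is within 0.5 mm of the pins. Now a close look at the gauges for size and plunger direction.

Run:
```python
from h import *
S=np.mean([grab_frame("scene").astype(float) for _ in range(3)],0)[:,:,::-1]; T=cv2.imread("pics/avg_top.png").astype(float)
f=lambda m:cv2.resize(m,(400,300),interpolation=2)
out=np.vstack([np.hstack([f(S[218:248,95:135]),f(S[200:230,143:183])]),np.hstack([f(T[195:225,400:440]),f(T[210:240,345:385])])])
cv2.imwrite("pics/c3.png",np.clip(out*1.8,0,255).astype(np.uint8))
for q in("tip_sa","tip_sb","tip_ma","tip_mb","tip_la"):
    print(q,[(np.round(x["location"],1).tolist(),round(x["confidence"],2),ray("scene",x["location"],18).round(1)) for x in tip_of(q,"scene")[:3]])
for n,c in(("scene",(1331,-345,867)),):
  for g in((437,-279),(490,-415)): print(g, [proj(n,[g[0],g[1],z]).round(1) for z in(0,18,136)],[proj("top",[g[0],g[1],z]).round(1) for z in(0,18,136)])
```

```text
tip_sa []
tip_sb []
tip_ma [([144.7, 307.4], 0.66, array([ 723.1, -379. ,   18. ]))]
tip_mb []
tip_la []
(437, -279) [array([162.7, 216.1]), array([161.8, 211.4]), array([155.1, 178.7])] [array([356.9, 233.5]), array([358.7, 233.4]), array([372.1, 231.9])]
(490, -415) [array([115.8, 243.1]), array([114.3, 238.5]), array([103.7, 205.6])] [array([411.6, 210.3]), array([414.4, 209.7]), array([435.9, 204.8])]
```

View pics/c3.png

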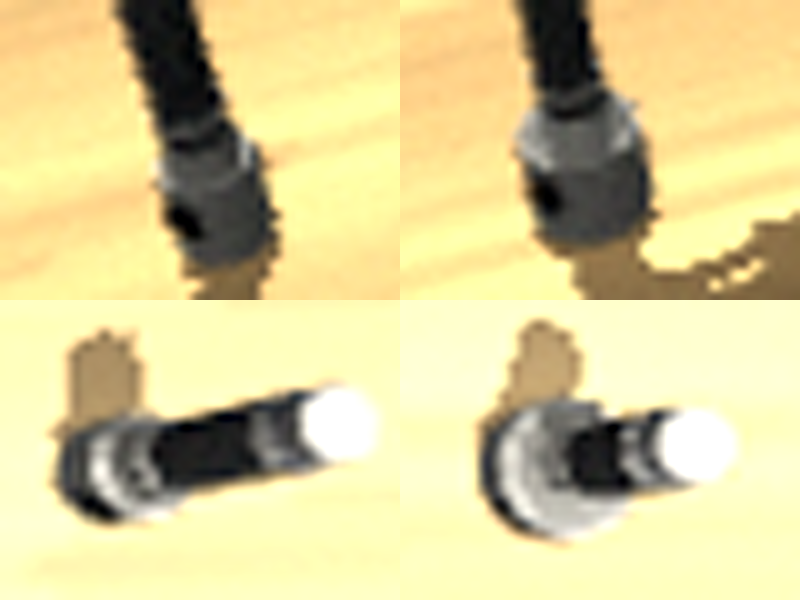

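Scene crops: heads about 9.5 px and 12 px wide, so 26 mm (small, at ~(490,-415)) and 34 mm (middle, at ~(437,-27x)). The plunger holes sit left of centre, giving axes of about -37° and -48° in world. Next, precise positions from the button tops.

Run:
```python
from h import *
g=cv2.imread("pics/avg_top.png").astype(float).mean(2)
for n,c in(("s",(433.5,207)),("m",(374,224.2))):
    # saturate-threshold centroid
    x0,y0=int(c[0])-6,int(c[1])-6; w=g[y0:y0+13,x0:x0+13]; print(n,w.max(),np.median(w))
    m=np.clip(w-(w.max()*0.8),0,None); yy,xx=np.mgrid[y0:y0+13,x0:x0+13]; p=np.array([(m*xx).sum(),(m*yy).sum()])/m.sum()
    print(p.round(2),ray("top",p,136).round(1))
S=cv2.imread("pics/scene0.png"); S=cv2.resize(S,(512,384),interpolation=cv2.INTER_AREA).astype(float).mean(2)
for q in tip_of("gauge_s","scene")[:2]: print(ray("scene",q["location"],0).round(1))
print(ray("top",[412.5,209.7],0),ray("top",[356.7,226.7],0))
rows([470,-300,200],[180,0,-48])
```

```text
s 156.33333333333334 141.33333333333334
[434.41 206.88] [ 485.7 -411.6  136. ]
m 160.66666666666666 145.33333333333334
[375.16 223.54] [ 454.1 -286.3  136. ]
[ 449.  -272.2    0. ]
[ 478.8 -413.9    0. ]
[ 491.42976078 -417.24297078    0.        ] [ 453.5821954  -279.45792765    0.        ]
row [0.0554 0.2218 0.2009] [-0.0008 -0.0007  0.5699] steps 3.648867278544525 7.163691680319638
```

```bash
python3 -m jog '0 0 0 0 0 0.08;0 0 0 0 0 0.16;0 0 0 0 0 0.24;0 0 0 0 0 0.32;0 0 0 0 0 0.4;0.01 0.06 0 0 0 0.48;0.03 0.12 0 0 0 0.5699;0.04 0.174 0 0 0 0.5699;0.04 0.174 0.1 0 0 0.5699;0.04 0.174 0.16 0 0 0.5699;0.04 0.174 0.2 0 0 0.5699;0.04 0.174 0.2 0 0 0.5699;0.04 0.174 0.2 0 0 0.5699' 1 10
python3 - <<'E'
from h import *
rows([453,-282,98],[180,0,-48])
S=np.mean([grab_frame("scene").astype(float) for _ in range(2)],0)[:,:,::-1]
cv2.imwrite("pics/c4.png",cv2.resize(S[140:260,90:230],None,fx=5,fy=5,interpolation=2))
E
```

```text
time_s: 14.85
ee_pos: [460.7, -276.6, 200.1]
ee_rot: [-179.9, 0.1, -48.0]
force: [0.1, 1.5, 0.8]
gripper_width: 91.1
row [-0.0021  0.019   0.2041] [-0.0008  0.0007 -0.0001] steps 2.4578519819428717 0.013751707628057325[ WARN:0@2.212] global loadsave.cpp:1063 imwrite_ Unsupported depth image for selected encoder is fallbacked to CV_8U.
```

View pics/c4.png

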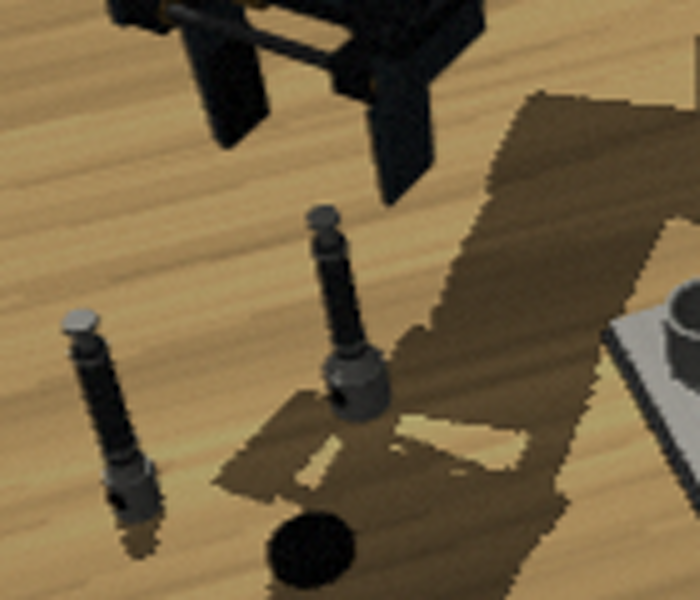

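Run:
```python
from h import *
for a,b in(((374.25,224.15),(154.3,182.2)),((433.45,207.05),(105.7,203.7))):
    p=tri(("top",a),("scene",b)); print(p.round(1),ray("top",a,136).round(1),ray("scene",b,136).round(1))
```

```text
[ 452.8 -283.8  138.5] [ 452.9 -284.4  136. ] [ 449.8 -283.7  136. ]
[ 485.4 -409.6  136.2] [ 485.4 -409.6  136. ] [ 485.1 -409.6  136. ]
```

```bash
python3 -m jog '-0.002 0.019 0 0 0 0;-0.002 0.019 0.05 0 0 0;-0.002 0.019 0.1 0 0 0;-0.002 0.019 0.15 0 0 0;-0.002 0.019 0.204 0 0 0;-0.002 0.019 0.204 0 0 0;-0.002 0.019 0.204 0 0 0;-0.002 0.019 0.204 0 0 0'
python3 -m jog '0 0 0 0 0 0;0 0 0 0 0 0;0 0 0 0 0 0;0 0 0 0 0 0;0 0 0 0 0 0;0 0 0 0 0 0;0 0 0 0 0 0;0 0 0 0 0 0;0 0 0 0 0 0;0 0 0 0 0 0' -1 15
```

```text
time_s: 15.62
ee_pos: [456.0, -284.1, 102.6]
ee_rot: [-179.8, -0.5, -48.0]
force: [0.3, 0.6, 0.8]
gripper_width: 91.2
time_s: 16.45
ee_pos: [456.0, -284.1, 102.5]
ee_rot: [-179.8, -0.5, -48.0]
force: [-0.9, 0.3, 0.8]
gripper_width: 27.6
```

```bash
python3 -m jog '-0.003 0 0 0 0.004 0;-0.007 0 0 0 0.004 0;-0.007 0 0 0 0.004 0;-0.007 0 0 0 0.004 0;-0.007 0 0 0 0.004 0;-0.007 0 0 0 0.004 0' -1 15
```

```text
time_s: 16.95
ee_pos: [453.5, -281.3, 102.4]
ee_rot: [-179.8, -0.8, -48.0]
force: [0.5, 0.9, -0.9]
gripper_width: 17.7
```

```bash
python3 -m jog '0 0 -0.02 0 0 0;0 0 -0.08 0 0 0;0 0 -0.12 0 0 0;0 0 -0.16 0 0 0;0 0 -0.18 0 0 0;0 0 -0.18 0 0 0;0 0 -0.18 0 0 0' -1 25
python3 - <<'E'
from h import *
# bore positions, camera frame -> arm frame(+1.3 y)
mid=np.array([572.2,-34.2+1.3]); a=np.radians(3.28); X=np.array([np.cos(a),np.sin(a)]); Y=np.array([-X[1],X[0]])
for n,x in(("s",0),("m",-72)):print(n,mid+x*X-60*Y)
p=mid-72*X-60*Y; rows([p[0],p[1],190],[180,0,3.3])
E
```

```text
time_s: 17.53
ee_pos: [452.2, -280.5, 192.3]
ee_rot: [-179.8, -0.8, -48.0]
force: [-0.1, 0.9, -2.9]
gripper_width: 17.7
s [575.63293219 -92.80171097]
m [503.75087903 -96.92122959]
row [-0.2038 -0.3223  0.0029] [ 0.0018 -0.009  -0.57  ] steps 4.572414177912199 7.165912859402829
```

```bash
python3 -m jog '0 0 0 0 0 -0.08;-0.03 -0.04 0 0 0 -0.16;-0.06 -0.09 0 0 0 -0.24;-0.1 -0.15 0 0 0 -0.32;-0.14 -0.22 0 0 0 -0.4;-0.18 -0.28 0 0 0 -0.48;-0.2038 -0.3223 0 0 0 -0.57;-0.2038 -0.3223 0 0 0 -0.57;-0.2038 -0.3223 0 0 0 -0.57;-0.2038 -0.3223 0 0 0 -0.57;-0.2038 -0.3223 0 0 0 -0.57'
python3 - <<'E'
from h import *
rows([503.8,-96.9,160],[180,0,3.3])
for n in("scene","top"):
    im=grab_frame(n); 
    if n=="scene": S=im[140:260,190:350,::-1]
    print(n,[(np.round(x["location"],1).tolist(),round(x["confidence"],2)) for x in tip_of("gauge_m",n)[:3]])
cv2.imwrite("pics/c5.png",cv2.resize(S,None,fx=5,fy=5,interpolation=2))
E
```

```text
time_s: 18.45
ee_pos: [503.1, -97.7, 190.6]
ee_rot: [179.5, -0.5, 3.2]
force: [0.1, 0.2, -2.6]
gripper_width: 17.6
row [ 0.0009 -0.002   0.0613] [ 0.0052 -0.0059 -0.0013] steps 0.7352390673161684 0.10077808299690609
scene [([116.4, 241.4], 0.91), ([230.2, 186.9], 0.81)]
top [([412.4, 210.2], 0.59)]
```

View pics/c5.png

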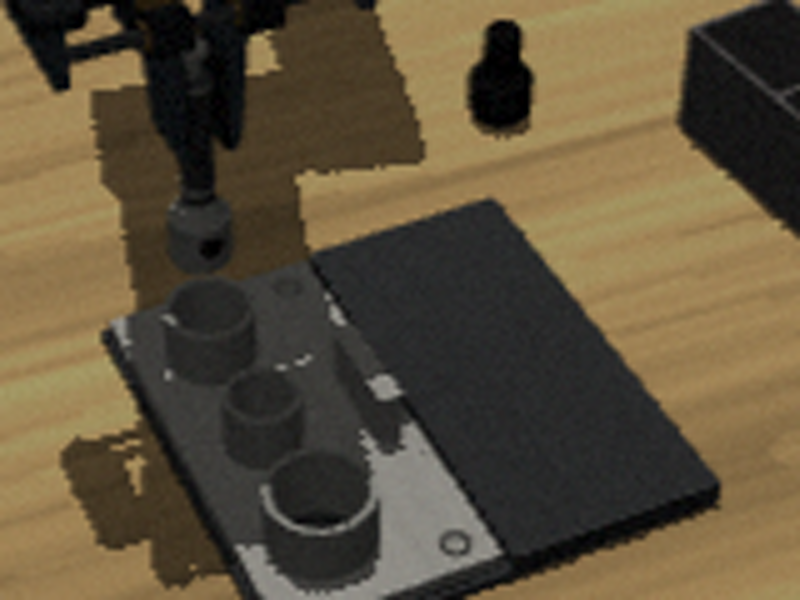

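Run:
```python
from h import *
print(ray("scene",[230.2,186.9],88),ray("scene",[229.4,191],88), proj("scene",[503.8,-98.2,88]))
print("bore seen",[ (x["location"],ray("scene",x["location"],51).round(1)) for x in tip_of("bore_m","scene")[:3]])
print("predicted bore m", proj("scene",[503.8,-98.2,51]),proj("scene",[575.6,-94.1,51]))
print([x["rect"] for x in spot_in("gauge_m","scene")])
```

```text
[485.95094574 -94.17249396  88.        ] [ 500.61291266 -101.37812038   88.        ] [230.93107326 191.45745648]
bore seen [([242.4, 221.5], array([583.8, -96.1,  51. ])), ([231.0, 201.2], array([501.6, -98.9,  51. ])), ([251.3, 241.4], array([655. , -98.8,  51. ]))]
predicted bore m [231.51592276 201.66709276] [242.04800204 219.14092472]
[[104.0, 204.0, 121.1, 239.8], [213.7, 193.0, 288.6, 267.8], [223.0, 147.9, 237.3, 195.1]]
```

```bash
python3 -m jog '0.001 -0.002 0.03 0.005 -0.006 0;0.001 -0.002 0.05 0.005 -0.006 0;0.001 -0.002 0.05 0.005 -0.006 0;0.001 -0.002 0.05 0.005 -0.006 0;0.001 -0.002 0.05 0.005 -0.006 0'
python3 - <<'E'
from h import *
rows([503.8,-96.9,108.4],[180,0,3.3])
g=np.mean([grab_frame("scene").astype(float) for _ in range(3)],0)
cv2.imwrite("pics/x.png",cv2.resize(np.clip(g[165:225,205:265,::-1]*1.8,0,255).astype(np.uint8),None,fx=10,fy=10,interpolation=2))
z=state()["ee_pos"][2]-102.4
print("base z",z,"pred base ctr",proj("scene",[503.8,-98.2,z]),"pred head top", proj("scene",[503.8,-98.2,z+30]))
E
```

```text
time_s: 19.17
ee_pos: [504.3, -96.6, 166.1]
ee_rot: [180.0, -0.1, 3.2]
force: [0.8, 0.2, -1.3]
gripper_width: 17.6
row [-0.0012  0.0005  0.1154] [ 0.0002 -0.0007 -0.0008] steps 1.383876297028683 0.014057891519420985
base z 64.40862050229515 pred base ctr [231.30676531 198.01586032] pred head top [230.8272792  189.64553804]
```

View pics/x.png

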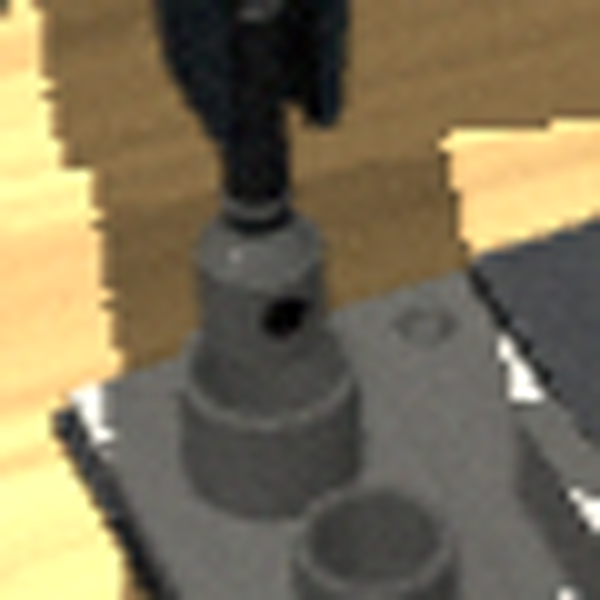

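Head axis is within about 1 mm of the bushing centre (crop columns 262 vs 271, of which ~4.5 is perspective). Insert.

```bash
python3 -m jog '-0.001 -0.002 0 0 0 0;-0.001 -0.002 0.015 0 0 0;-0.001 -0.002 0.03 0 0 0;-0.001 -0.002 0.045 0 0 0;-0.001 -0.002 0.06 0 0 0;-0.001 -0.002 0.06 0 0 0'
python3 -m jog '0 0 0.01 0 0 0;0 0 0.02 0 0 0;0 0 0.03 0 0 0;0 0 0.04 0 0 0;0 0 0.045 0 0 0;0 0 0.045 0 0 0'
```

```text
time_s: 19.82
ee_pos: [502.8, -95.4, 134.7]
ee_rot: [-180.0, 0.1, 3.2]
force: [-0.3, 0.5, -3.2]
gripper_width: 17.7
time_s: 20.32
ee_pos: [502.4, -95.3, 111.5]
ee_rot: [-180.0, 0.2, 3.2]
force: [-0.7, 0.7, -2.6]
gripper_width: 17.6
```

```bash
python3 -m jog '0.002 0.001 0.002 0 0 0;0.002 0.001 0.004 0 0 0;0.002 0.001 0.006 0 0 0;0.002 0.001 0.006 0 0 0'
```

```text
time_s: 20.65
ee_pos: [503.4, -95.8, 108.4]
ee_rot: [-180.0, 0.2, 3.2]
force: [-0.2, 0.7, -3.2]
gripper_width: 17.2
```

```bash
python3 -m jog '0 0 0.002 0 0 0;0 0 0.004 0 0 0;0 0 0.004 0 0 0'
python3 -m jog '0 0 0 0 0 0;0 0 0 0 0 0;0 0 0 0 0 0;0 0 0 0 0 0' 0.1
```

```text
time_s: 20.9
ee_pos: [503.8, -95.9, 108.3]
ee_rot: [-180.0, 0.1, 3.2]
force: [-3.1, 0.2, 10.4]
gripper_width: 17.5
time_s: 21.23
ee_pos: [503.9, -95.9, 108.3]
ee_rot: [-180.0, 0.1, 3.2]
force: [-0.4, -0.5, -0.2]
gripper_width: 41.2
```

```bash
python3 -m jog '0 0 -0.03 0 0 0;0 0 -0.08 0 0 0;0 0 -0.14 0 0 0;0 0 -0.145 0 0 0;0 0 -0.145 0 0 0;0 0 -0.145 0 0 0'
python3 -m jog '0 0 0 0 0 0;0 0 0 0 0 0;0 0 0 0 0 0;0 0 0 0 0 0;0 0 0 0 0 0;0 0 0 0 0 0' -1 10
python3 - <<'E'
from h import *
rows([503.7,-95.9,164],[180,0,3.2])
E
```

```text
time_s: 21.73
ee_pos: [503.6, -95.8, 180.3]
ee_rot: [-180.0, 0.1, 3.2]
force: [0.5, 0.2, 0.2]
gripper_width: 50.1
time_s: 22.23
ee_pos: [503.5, -95.8, 180.1]
ee_rot: [-180.0, 0.1, 3.2]
force: [0.2, -0.2, 0.3]
gripper_width: 12.8
row [0.0004 0.0002 0.0321] [-0.0003  0.0014  0.0003] steps 0.38512028713049723 0.018238194123890685
```

```bash
python3 -m jog '0 0 0 0 0 0;0 0 0 0 0 0;0 0 0.01 0 0 0;0 0 0.02 0 0 0;0 0 0.026 0 0 0;0 0 0.026 0 0 0;0 0 0.026 0 0 0'
python3 -m jog '0 0 0.005 0 0 0;0 0 0.01 0 0 0;0 0 0.015 0 0 0;0 0 0.015 0 0 0'
```

```text
time_s: 22.82
ee_pos: [503.3, -95.7, 166.6]
ee_rot: [-180.0, 0.2, 3.2]
force: [-0.2, 0.3, 0.9]
gripper_width: 0.6
time_s: 23.15
ee_pos: [505.8, -96.3, 162.8]
ee_rot: [179.9, -0.3, 3.2]
force: [-2.0, 0.0, 18.1]
gripper_width: 0.1
```

```bash
python3 -m jog '0 0 0.002 0 0 0;0 0 0.002 0 0 0;0 0 0.002 0 0 0'
python3 - <<'E'
from h import *
print(state()["force"],state()["torque"])
for n in("scene",):
    im=grab_frame(n)[130:230,190:290,::-1]
cv2.imwrite("pics/y.png",np.clip(cv2.resize(im,None,fx=6,fy=6,interpolation=2)*1.7,0,255).astype(np.uint8))
E
```

```text
time_s: 23.4
ee_pos: [506.5, -96.5, 163.0]
ee_rot: [179.9, -0.4, 3.2]
force: [-1.5, 0.2, 8.9]
gripper_width: 0.3
[-1.48058803  0.21685136  8.85579925] [-0.00216243  0.29461124  0.03090994]
```

View pics/y.png

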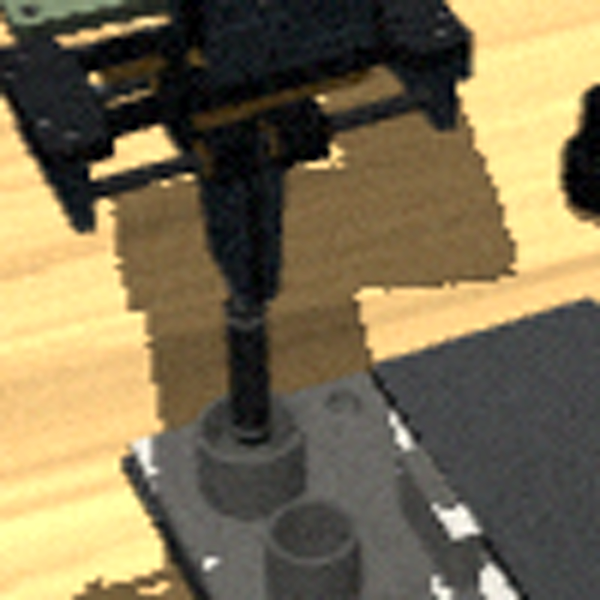

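```bash
python3 -m jog '-0.004 0 0.008 0 0.003 0;-0.007 0 0.016 0 0.006 0;-0.01 0 0.022 0 0.008 0;-0.01 0 0.022 0 0.008 0;-0.01 0 0.022 0 0.008 0'
```

```text
time_s: 23.87
ee_pos: [508.1, -98.2, 162.4]
ee_rot: [179.6, -2.2, 3.2]
force: [-5.7, 0.7, 53.5]
gripper_width: 0.3
```

```bash
python3 -m jog '-0.004 0 -0.01 0 0.01 0;-0.008 0 -0.02 0 0.02 0;-0.009 -0.004 -0.03 0 0.024 0;-0.009 -0.004 -0.04 0 0.024 0;-0.009 -0.004 -0.04 0 0.024 0'
python3 - <<'E'
from h import *
S=np.mean([grab_frame("scene").astype(float) for _ in range(2)],0)[:,:,::-1]
cv2.imwrite("pics/z.png",np.clip(cv2.resize(S[130:230,190:290],None,fx=6,fy=6,interpolation=2)*1.7,0,255).astype(np.uint8))
rows([503.7,-95.9,164],[180,0,3.2])
E
```

```text
time_s: 24.28
ee_pos: [502.4, -96.2, 182.1]
ee_rot: [179.6, -4.4, 3.3]
force: [-0.1, -0.6, 0.9]
gripper_width: 0.6
row [ 0.0001 -0.0009  0.0347] [ 0.0045 -0.0478  0.0005] steps 0.41621212672988317 0.603738098898593
```

View pics/z.png

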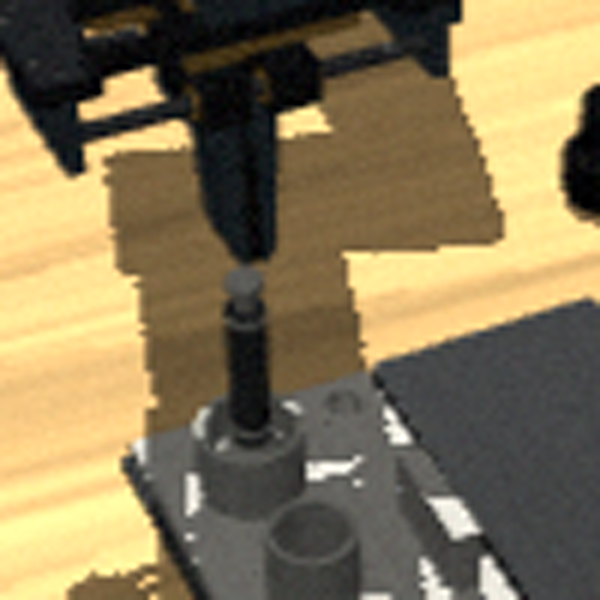

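Run:
```python
from h import *
for z in(6,118+6,142): 
    p=proj("scene",[503.9,-97.2,z]); print(z,p,(p-[190,130]+.5)*6)
print(proj("scene",[502.4,-97.4,160]),(proj("scene",[502.4,-97.4,160])-[190,130]+.5)*6)
```

```text
6 [232.55074353 213.46407977] [258.30446119 503.78447863]
124 [230.71754267 181.03546662] [247.30525604 309.21279974]
142 [230.41573093 175.69653385] [245.4943856  277.17920309]
[229.84198101 169.91275974] [242.05188605 242.47655841]
```

```bash
python3 -m jog '0 -0.001 0 0.0045 -0.048 0;0 -0.001 0.01 0.0045 -0.048 0;0 -0.001 0.025 0.0045 -0.048 0;0 -0.001 0.025 0.0045 -0.048 0;0 -0.001 0.025 0.0045 -0.048 0;0 -0.001 0.025 0.0045 -0.048 0'
for i in 1 2 3; do python3 -m jog '0 0 0.006 0 0 0;0 0 0.006 0 0 0;0 0 0.006 0 0 0;0 0 0.006 0 0 0'; done
```

```text
time_s: 24.88
ee_pos: [502.8, -95.7, 168.5]
ee_rot: [-180.0, 0.0, 3.2]
force: [0.4, 0.7, 0.4]
gripper_width: 0.8
time_s: 25.22
ee_pos: [502.8, -95.8, 165.6]
ee_rot: [-180.0, 0.0, 3.2]
force: [0.5, -0.4, -0.0]
gripper_width: 1.0
time_s: 25.55
ee_pos: [503.0, -95.8, 163.1]
ee_rot: [180.0, -0.0, 3.2]
force: [-1.0, 0.7, 4.3]
gripper_width: 0.1
time_s: 25.88
ee_pos: [504.6, -96.2, 163.0]
ee_rot: [179.9, -0.3, 3.2]
force: [-1.6, 0.9, 16.4]
gripper_width: 0.5
```

```bash
python3 -m jog '-0.003 0 0.008 0 0 0;-0.003 0 0.008 0 0 0;-0.003 0 0.008 0 0 0;-0.003 0 0.008 0 0 0;-0.003 0 0.008 0 0 0;-0.003 0 0.008 0 0 0;-0.003 0 0.008 0 0 0;-0.003 0 0.008 0 0 0;-0.003 0 0.008 0 0 0;-0.003 0 0.008 0 0 0;-0.003 0 0.008 0 0 0;-0.003 0 0.008 0 0 0'
python3 - <<'E'
from h import *
print(state()["force"],state()["torque"],state()["qpos"])
S=np.mean([grab_frame("scene").astype(float) for _ in range(4)],0)[:,:,::-1]
a=S[155:215,205:255]
cv2.imwrite("pics/w.png",np.clip(cv2.resize(a,None,fx=10,fy=10,interpolation=2)*2.2,0,255).astype(np.uint8))
E
```

```text
time_s: 26.88
ee_pos: [505.5, -96.8, 162.9]
ee_rot: [179.8, -0.8, 3.2]
force: [-2.5, 0.6, 21.4]
gripper_width: 0.3
[-2.54095272  0.62444888 21.4490877 ] [ 0.0989893   0.53358036 -0.00783085] [-1.21151015e+01  1.60103243e+01  1.04360676e+02 -1.09685348e-02
  5.88367105e+01  7.46476492e+01]
```

View pics/w.png

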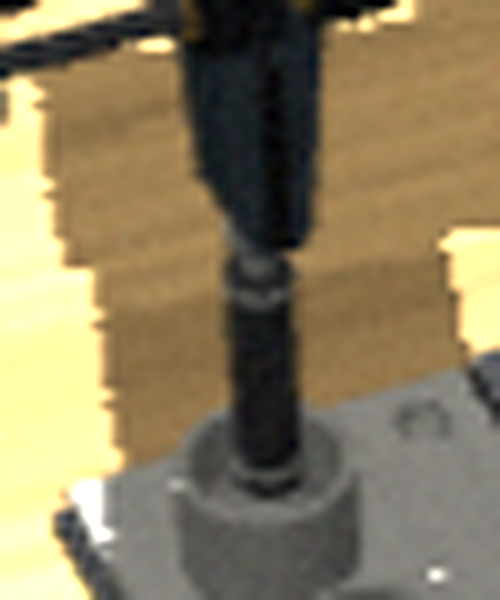

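```bash
cat > pf.py <<'E'
from h import *
S=np.mean([grab_frame("scene").astype(float) for _ in range(3)],0).mean(2)
print(state()["ee_pos"].round(1)); print("cols 226..235, rows 172..190")
for r in range(172,190): print(r,S[r,226:236].round().astype(int))
E
python3 pf.py
python3 -m jog '0 0 -0.005 0 0 0;0 0 -0.01 0 0 0;0 0 -0.015 0 0 0;0 0 -0.06 0 0 0;0 0 -0.06 0 0 0;0 0 -0.06 0 0 0'
python3 pf.py
```

```text
[505.6 -96.8 162.9]
cols 226..235, rows 172..190
172 [15 14 15 18 15  7  8  7 12 13]
173 [19 15 14 15 14  6  8  4 14 16]
174 [28 13 14 12 13 10  6  6 12 17]
175 [41 19 14 13 11  7  4  6 17 12]
176 [54 38 17 16 14  7  4  4 11 14]
177 [56 54 26 16 13 10  4  3 12 13]
178 [61 50 38 21 16 12  6  9  9 21]
179 [61 51 40 32 19 10  6  2 11 37]
180 [54 47 30 34 25 20 15 31 56 61]
181 [57 33 20 33 39 33 23 19 51 56]
182 [59 35 15 27 31 25 19 12 32 50]
183 [58 42 22 19 17 15 16 19 39 48]
184 [50 43 35 37 29 23 37 31 36 45]
185 [50 32 22 27 29 29 24 12 33 47]
186 [49 35 17 12 13  7 10  8 33 48]
187 [51 33 16 11 12  9 13 11 32 45]
188 [49 32 16 12 11 14  8 10 25 41]
189 [48 39 20  9  8 10  7 10 23 46]
time_s: 27.73
ee_pos: [505.5, -96.8, 193.0]
ee_rot: [179.8, -0.8, 3.2]
force: [-0.9, -0.4, -0.4]
gripper_width: 0.3
[504.4 -96.6 191.7]
cols 226..235, rows 172..190
172 [57 57 58 60 59 60 59 59 57 58]
173 [59 58 59 60 59 58 58 58 58 57]
174 [57 59 58 56 53 56 53 54 56 56]
175 [60 58 53 51 52 53 53 53 54 57]
176 [57 52 52 54 56 54 52 55 60 60]
177 [56 53 54 54 56 54 54 46 56 57]
178 [58 50 48 53 55 50 38 39 51 57]
179 [60 59 44 38 36 34 28 52 59 57]
180 [56 55 31 31 36 35 26 27 54 58]
181 [57 35 20 37 39 36 22 17 49 57]
182 [59 37 20 22 22 22 18 22 41 55]
183 [59 49 33 18 14 14 29 31 42 44]
184 [49 37 31 40 42 41 36 23 33 44]
185 [48 34 15 17 22 24 12 12 33 46]
186 [47 33 18 11 11 10 13  9 24 44]
187 [49 34 17 11 14 12  8 10 27 44]
188 [50 43 17 13 15  9 14  7 23 42]
189 [48 40 18  9  7  8 11  7 26 47]
```

```bash
python3 -m jog '0 0 0 0 0 0;0 0 0 0 0 0;0 0 0 0 0 0;0 0 0 0 0 0;0 0 0 0 0 0;0 0 0 0 0 0' 0.1 15
python3 - <<'E'
from h import *
print(state()["gripper_width"]); rows([503.9,-95.9,108.3],[180,0,3.2])
E
```

```text
time_s: 28.38
ee_pos: [504.4, -96.6, 191.7]
ee_rot: [179.8, -0.6, 3.2]
force: [-0.2, -0.6, 0.2]
gripper_width: 37.7
37.709641224057776
row [-0.0028 -0.0019  0.1667] [ 0.002  -0.007   0.0005] steps 1.99980102043915 0.09181222503867613
```

```bash
python3 -m jog '-0.001 -0.0019 0 0.002 -0.007 0;-0.001 -0.0019 0.04 0.002 -0.007 0;-0.002 -0.0019 0.08 0.002 -0.007 0;-0.0028 -0.0019 0.12 0.002 -0.007 0;-0.0028 -0.0019 0.1667 0.002 -0.007 0;-0.0028 -0.0019 0.1667 0.002 -0.007 0;-0.0028 -0.0019 0.1667 0.002 -0.007 0;-0.0028 -0.0019 0.1667 0.002 -0.007 0'
python3 -m jog '0 0 0 0 0 0;0 0 0 0 0 0;0 0 0 0 0 0;0 0 0 0 0 0;0 0 0 0 0 0;0 0 0 0 0 0;0 0 0 0 0 0;0 0 0 0 0 0' -1 10
```

```text
time_s: 29.05
ee_pos: [504.8, -96.1, 109.4]
ee_rot: [180.0, -0.1, 3.2]
force: [-0.2, -1.0, -0.1]
gripper_width: 50.2
time_s: 29.72
ee_pos: [505.0, -96.0, 109.7]
ee_rot: [180.0, -0.1, 3.2]
force: [-0.9, 1.0, 3.1]
gripper_width: 17.8
```

```bash
python3 -m jog '0 0 -0.01 0 0 0;0 0 -0.025 0 0 0;0 0 -0.04 0 0 0;0 0 -0.06 0 0 0;0 0 -0.08 0 0 0;0 0 -0.1 0 0 0;0 0 -0.12 0 0 0;0 0 -0.14 0 0 0;0 0 -0.16 0 0 0;0 0 -0.18 0 0 0;0 0 -0.18 0 0 0;0 0 -0.18 0 0 0' -1 20
python3 - <<'E'
from h import *
S=np.mean([grab_frame("scene").astype(float) for _ in range(3)],0)[:,:,::-1]
g=proj("scene",[504,-97,state()["ee_pos"][2]-102.4+18]); print(g); c=g.round().astype(int)
for q in("tip_ma","tip_mb","tip_sa"): print(q,[(np.round(x["location"],1).tolist(),round(x["confidence"],2)) for x in tip_of(q,"scene")[:3]])
a=S[c[1]-30:c[1]+30,c[0]-35:c[0]+35]; b=S[205:250,85:140]
a=cv2.resize(a,None,fx=8,fy=8,interpolation=2); b=cv2.resize(b,None,fx=4,fy=4,interpolation=2)
o=np.zeros((480,800,3)); o[:,:560]=a; o[:b.shape[0],570:570+b.shape[1]]=b
cv2.imwrite("pics/v.png",np.clip(o*2,0,255).astype(np.uint8))
E
```

```text
time_s: 30.72
ee_pos: [505.1, -96.1, 200.3]
ee_rot: [180.0, -0.2, 3.2]
force: [-0.2, 0.4, -2.7]
gripper_width: 17.8
[230.95844907 183.79085032]
tip_ma []
tip_mb []
tip_sa []
```

View pics/v.png

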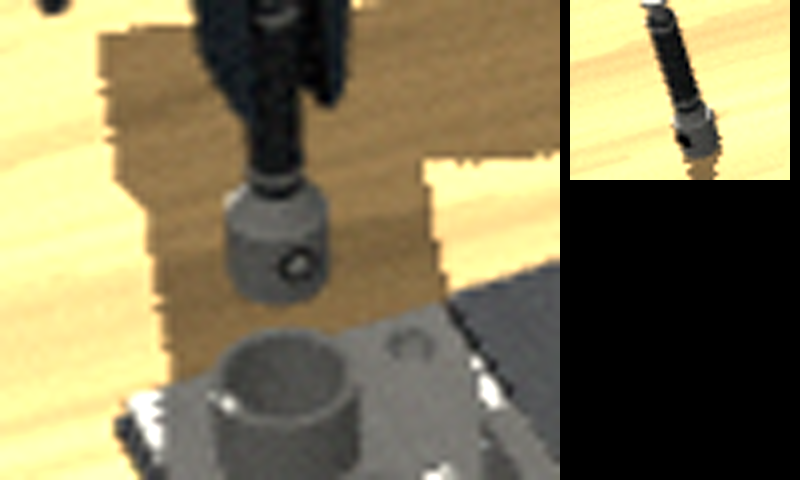

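The plunger hole now shows a bright tip at (300,262) where it was dark before, so the gauge has sprung. I'll turn it side-on to the camera to measure the size.

```bash
python3 -m jog '0 0 -0.01 0 0 -0.08;0 0 -0.02 0 0 -0.16;0 0 -0.03 0 0 -0.24;0 0 -0.04 0 0 -0.32;0 0 -0.05 0 0 -0.4;0 0 -0.06 0 0 -0.48;0 0 -0.06 0 0 -0.56;0 0 -0.06 0 0 -0.64;0 0 -0.06 0 0 -0.72;0 0 -0.06 0 0 -0.776;0 0 -0.06 0 0 -0.776;0 0 -0.06 0 0 -0.776;0 0 -0.06 0 0 -0.776'
cat > sil.py <<'E'
from h import *
import sys
S=np.mean([grab_frame("scene").astype(float) for _ in range(4)],0).mean(2)
p=state()["ee_pos"]; zb=p[2]-float(sys.argv[1])
for z in(0,18,30):
    print(z,proj("scene",[p[0],p[1]-1.3,zb+z]).round(1))
c=proj("scene",[p[0],p[1]-1.3,zb+18]); M=cam("scene")
d=(M[1]@np.array([p[0],p[1],zb+18])+M[2])[2]; print("px/mm",M[0][0,0]/d)
c=c.round().astype(int)
for r in range(c[1]-8,c[1]+9): print(r,S[r,c[0]-15:c[0]+15].round().astype(int))
print("cols from",c[0]-15)
E
python3 sil.py 102.4
```

```text
time_s: 32.1
ee_pos: [504.4, -96.0, 228.9]
ee_rot: [180.0, -0.0, 73.0]
force: [0.5, -0.7, -3.4]
gripper_width: 17.5
0 [230.7 180.4]
18 [230.4 175. ]
30 [230.2 171.4]
px/mm 0.3924718537524977
167 [50 48 47 52 54 55 54 53 51 52 48 44 40 25 26 23 37 32 52 56 56 55 56 55
 56 57 55 54 56 54]
168 [50 50 51 53 53 54 54 56 56 55 34 22 29 37 35 34 25 15 45 53 55 57 56 55
 56 57 56 54 57 57]
169 [53 52 54 54 54 56 58 57 57 47 46 22 14 12 10  8  9 26 35 48 55 56 56 55
 56 54 56 58 58 58]
170 [55 59 56 57 58 59 56 57 51 48 48 48 33 25 19 25 40 41 38 41 51 56 56 57
 58 58 58 57 58 56]
171 [57 58 57 56 57 55 56 56 48 46 48 51 49 51 52 48 46 43 40 37 50 56 58 59
 58 57 59 57 57 54]
172 [55 54 54 52 54 53 56 48 50 50 51 50 52 51 49 50 45 43 42 42 41 55 57 57
 58 57 55 56 56 54]
173 [56 54 56 56 56 56 54 37 47 51 52 51 50 53 52 51 48 46 42 47 30 47 54 53
 56 55 55 53 56 58]
174 [53 55 55 55 52 55 55 30 32 46 52 53 53 54 51 49 47 46 50 36 26 46 42 50
 54 60 58 59 58 59]
175 [56 56 57 59 58 59 52 33 33 36 42 51 53 52 53 51 49 46 34 31 28 42 49 57
 60 59 59 58 57 57]
176 [59 57 59 57 56 57 47 27 32 36 37 37 37 39 38 37 35 33 31 29 24 40 57 58
 57 56 56 54 56 56]
177 [58 57 56 58 58 56 54 40 36 39 40 38 37 37 38 38 36 35 34 30 35 54 56 54
 54 55 56 56 58 56]
178 [56 55 56 55 56 54 51 46 39 38 38 40 38 39 36 37 36 35 32 30 34 51 57 58
 57 57 56 58 58 58]
179 [54 53 54 53 53 56 59 45 37 38 39 39 40 38 39 37 37 34 33 32 33 53 57 58
 58 57 58 58 57 59]
180 [56 57 59 60 60 58 60 47 39 41 39 41 40 37 37 38 36 35 32 30 34 53 56 58
 60 58 58 56 56 55]
181 [59 62 57 58 57 56 55 56 43 40 40 41 38 37 38 36 37 35 31 31 45 55 57 57
 56 50 50 48 49 49]
182 [56 56 55 56 55 55 55 56 47 39 36 39 40 40 35 36 37 33 31 40 52 53 50 49
 46 46 46 45 48 49]
183 [55 54 54 58 55 56 56 57 60 50 45 41 38 36 36 35 34 32 38 48 48 46 47 46
 45 47 49 49 47 49]
cols from 215
```

Run:
```python
from h import *
P=[ray("top",((u+.5)/1.5-.5,(v+.5)/1.5-.5),75)[:2] for u,v in((140,257),(184,250),(155,388),(198,383))]
P=np.array(P); print(P.round(1)); c=P.mean(0); dx=((P[0]-P[2])+(P[1]-P[3]))/2; print("centre",c.round(1),"len",np.hypot(*dx),"yaw",np.degrees(np.arctan2(dx[1],dx[0])),"w",np.hypot(*(P[0]-P[1])))
print(ray("top",[125.9,212.7],0),ray("scene",[353,180],0), [ray("scene",x["location"],0).round(1) for x in tip_of("caddy","scene")])
a=dx/np.hypot(*dx)
for k in(-67,0,67): print(k,(c+k*a).round(1), "scene px of z=60..",proj("scene",[*(c+k*a),75]).round(1))
q=c-67*a; rows([q[0],q[1]+1.3,235],[180,0,73])
```

```text
[[595.1 339.8]
 [604.1 271.2]
 [394.  310.5]
 [399.8 245.5]]
centre [498.2 291.7] len 204.5510211437068 yaw 7.719187736454882 w 69.20165747829287
[502.80145158 288.12101716   0.        ] [496.28976698 286.08321077   0.        ] [array([489. , 291.4,   0. ])]
-67 [431.9 282.7] scene px of z=60.. [344.3 148.1]
0 [498.2 291.7] scene px of z=60.. [358.7 160.2]
67 [564.6 300.7] scene px of z=60.. [374.2 173.2]
row [ 0.6846 -0.3605 -0.0121] [ 0.0005 -0.0001  0.0005] steps 9.278008944754136 0.008327325670950252
```

```bash
python3 -m jog '0.05 -0.025 -0.012 0 0 0;0.11 -0.06 -0.012 0 0 0;0.18 -0.095 -0.012 0 0 0;0.25 -0.13 -0.012 0 0 0;0.32 -0.168 -0.012 0 0 0;0.39 -0.205 -0.012 0 0 0;0.46 -0.242 -0.012 0 0 0;0.53 -0.28 -0.012 0 0 0;0.6 -0.316 -0.012 0 0 0;0.65 -0.342 -0.012 0 0 0;0.6846 -0.3605 -0.0121 0 0 0;0.6846 -0.3605 -0.0121 0 0 0;0.6846 -0.3605 -0.0121 0 0 0;0.6846 -0.3605 -0.0121 0 0 0'
python3 - <<'E'
from h import *
rows([432,283.5,109],[180,0,73])
print([(x["location"],x["rect"] if "rect" in x else 0) if 0 else np.round(x["location"],1) for x in tip_of("gauge_m","scene")[:3]], proj("scene",[432,282.7,131]), proj("top",[432,282.7,131]))
E
```

```text
time_s: 33.52
ee_pos: [431.8, 283.5, 234.9]
ee_rot: [180.0, 0.0, 73.0]
force: [0.6, -0.4, -2.0]
gripper_width: 17.3
row [3.000e-04 2.000e-04 2.518e-01] [0.0005 0.0005 0.0005] steps 3.018854007842517 0.010209871723852685
[array([229.7, 179. ]), array([117.3, 243.1])] [346.73943142 132.5231676 ] [105.68030283 241.03908406]
```

```bash
python3 -m jog '0 0 0.04 0 0 0;0 0 0.08 0 0 0;0 0 0.1 0 0 0;0 0 0.1 0 0 0;0 0 0.1 0 0 0'
python3 - <<'E'
from h import *
grab_frame("scene"); z=state()["ee_pos"][2]-103.7
print(z,[np.round(x["location"],1) for x in tip_of("gauge_m","scene")[:3]],[np.round(x["rect"],1) for x in spot_in("gauge_m","scene")[:3]], proj("scene",[432,282.7,z]))
E
python3 -m jog '0 0 0.03 0 0 0;0 0 0.06 0 0 0;0 0 0.09 0 0 0;0 0 0.12 0 0 0;0 0 0.14 0 0 0;0 0 0.14 0 0 0;0 0 0.14 0 0 0'
```

```text
time_s: 33.98
ee_pos: [432.2, 282.5, 185.0]
ee_rot: [180.0, 0.1, 72.9]
force: [-0.3, -0.5, -3.0]
gripper_width: 17.6
82.03507979948903 [array([344. , 145.7]), array([117.1, 242.4]), array([246.9, 230.7])] [array([341.2, 124. , 349.5, 146.1]), array([104.2, 202.2, 121.4, 241.5])] [344.59836585 146.1974701 ]
time_s: 34.72
ee_pos: [433.3, 283.6, 116.5]
ee_rot: [179.8, -0.1, 73.0]
force: [0.1, -0.7, -2.9]
gripper_width: 17.6
```

Still carrying the weight freely; base is about 13 mm up. Lower onto the floor.

```bash
python3 -m jog '0 0 0.008 0 0 0;0 0 0.014 0 0 0;0 0 0.018 0 0 0;0 0 0.02 0 0 0;0 0 0.02 0 0 0'
python3 -m jog '0 0 0.002 0 0 0;0 0 0.003 0 0 0;0 0 0.003 0 0 0'
```

```text
time_s: 35.13
ee_pos: [433.8, 283.9, 107.9]
ee_rot: [179.8, -0.2, 73.0]
force: [-2.0, -1.1, 3.9]
gripper_width: 17.6
time_s: 35.38
ee_pos: [434.0, 284.0, 107.8]
ee_rot: [179.7, -0.2, 73.0]
force: [-3.1, -1.5, 8.7]
gripper_width: 17.3
```

```bash
python3 -m jog '0 0 0 0 0 0;0 0 0 0 0 0;0 0 0 0 0 0;0 0 0 0 0 0;0 0 -0.04 0 0 0;0 0 -0.1 0 0 0;0 0 -0.16 0 0 0;0 0 -0.22 0 0 0;0 0 -0.24 0 0 0;0 0 -0.24 0 0 0;0 0 -0.24 0 0 0' -0.1
python3 - <<'E'
from h import *
grab_frame("scene")
print([np.round(x["location"],1) for x in tip_of("gauge_m","scene")[:3]],proj("scene",[433,283,4]),proj("scene",[433,283,140]),[np.round(x["rect"],1) for x in spot_in("gauge_m","scene")[:3]])
rows([505,-96,230],[180,0,3]); rows([487,-410,235],[180,0,-37])
E
```

```text
time_s: 36.3
ee_pos: [433.0, 283.5, 227.0]
ee_rot: [179.8, -0.2, 73.0]
force: [-0.1, 0.7, -1.3]
gripper_width: 41.5
[array([117.5, 243.6]), array([338.1, 164.7])] [341.6435509  166.82224471] [347.41347512 130.09470572] [array([100.4, 203. , 121.9, 243. ]), array([340.5, 128. , 347.4, 156. ])]
row [-0.6826  0.3609 -0.0085] [ 7.000e-04 -1.100e-03  7.775e-01] steps 9.258720510105713 9.77250559468653
row [-1.2936  0.5104 -0.0186] [ 4.0000e-04 -1.4000e-03  1.2219e+00] steps 16.676045820423283 15.359092179165048
```

```bash
python3 -m jog '-0.06 0.03 0 0 0 0.07;-0.12 0.06 0 0 0 0.15;-0.19 0.1 0 0 0 0.22;-0.26 0.137 0 0 0 0.3;-0.33 0.174 0 0 0 0.37;-0.4 0.211 0 0 0 0.45;-0.47 0.248 0 0 0 0.53;-0.54 0.285 0 0 0 0.6;-0.61 0.322 0 0 0 0.68;-0.66 0.35 0 0 0 0.75;-0.6826 0.3609 0 0 0 0.7775;-0.6826 0.3609 0 0 0 0.7775;-0.6826 0.3609 0 0 0 0.7775' 1
python3 - <<'E'
from h import *
rows([487,-410,200],[180,0,-37])
E
```

```text
time_s: 37.53
ee_pos: [504.4, -95.6, 224.6]
ee_rot: [-179.9, 0.0, 3.0]
force: [0.8, 0.7, 0.8]
gripper_width: 91.1
row [-0.0678  0.6261  0.0482] [-0.0008  0.0008  0.4447] steps 7.573551074234943 5.589802212008377
```

```bash
python3 -m jog '-0.007 0.07 0 0 0 0.06;-0.014 0.14 0 0 0 0.12;-0.022 0.21 0 0 0 0.18;-0.03 0.28 0 0 0 0.24;-0.038 0.35 0 0 0 0.3;-0.045 0.42 0 0 0 0.36;-0.053 0.49 0 0 0 0.42;-0.06 0.56 0 0 0 0.4447;-0.0678 0.6261 0 0 0 0.4447;-0.0678 0.6261 0.0482 0 0 0.4447;-0.0678 0.6261 0.0482 0 0 0.4447;-0.0678 0.6261 0.0482 0 0 0.4447'
python3 - <<'E'
from h import *
rows([485.4,-408.5,100],[180,0,-37])
g=grab_frame("top"); p=tip_of("plate","top"); print("plate",[(np.round(x["location"],1),ray("top",x["location"],6).round(1)) for x in p[:2]])
holes([572.2,-34.3],3.3,16)
E
```

```text
time_s: 38.53
ee_pos: [486.9, -407.4, 198.3]
ee_rot: [-179.9, 0.4, -36.9]
force: [0.5, -0.1, 0.8]
gripper_width: 91.1
row [0.0003 0.0039 0.1966] [-0.0013  0.0043  0.0015] steps 2.3574474727844037 0.0597300630464009
plate [(array([269.7, 179.4]), array([575.3, -71.1,   6. ]))]
[251.3 139.3] [251.85 140.58] [672.6 -29.5  16. ]
[258.3 222.8] [258.22 224.43] [464.5 -40.1  16. ]
mid [568.55808845 -34.77990116] yaw 2.9050493415791983 len 208.42026632840478
```

Run:
```python
from h import *
c=cv2.imread("pics/c2.png")[:420,:375]; old=cv2.resize(c,(125,140),interpolation=cv2.INTER_AREA).astype(np.float32).mean(2)
new=cv2.imread("pics/last.png")[110:250,185:310].astype(np.float32).mean(2)
def sh(r0,r1,c0,c1):
    return np.round(cv2.phaseCorrelate(old[r0:r1,c0:c1].copy(),new[r0:r1,c0:c1].copy(),cv2.createHanningWindow((c1-c0,r1-r0),cv2.CV_32F)),2)
print("pin+ ",sh(22,38,58,75)); print("pin-",sh(104,122,64,82)); print("bore l",sh(20,54,74,108)); print("bore s",sh(52,82,80,108)); print("fin",sh(52,86,58,80)); print("ledge corner",sh(15,45,2,32),sh(105,135,5,35))
print("mean bright",old.mean(),new.mean())
np.set_printoptions(linewidth=200)
print(old[24:38,60:74].astype(int)); print(new[24:38,60:74].astype(int))
```

```text
Traceback (most recent call last):
ValueError: setting an array element with a sequence. The requested array has an inhomogeneous shape after 1 dimensions. The detected shape was (2,) + inhomogeneous part.
```

Run:
```python
from h import *
c=cv2.imread("pics/c2.png")[:420,:375]; old=cv2.resize(c,(125,140),interpolation=cv2.INTER_AREA).astype(np.float32).mean(2)
new=cv2.imread("pics/last.png")[110:250,185:310].astype(np.float32).mean(2)
def sh(r0,r1,c0,c1):
    s,q=cv2.phaseCorrelate(old[r0:r1,c0:c1].copy(),new[r0:r1,c0:c1].copy(),cv2.createHanningWindow((c1-c0,r1-r0),cv2.CV_32F)); return np.round(s,2),round(q,2)
print("pin+ ",sh(22,38,58,75)); print("pin-",sh(104,122,64,82)); print("bore l",sh(20,54,74,108)); print("bore s",sh(52,82,80,108)); print("fin",sh(52,86,58,80)); print("ledge corner",sh(15,45,2,32),sh(105,135,5,35))
np.set_printoptions(linewidth=200)
print(old[24:38,60:74].astype(int)); print(new[24:38,60:74].astype(int))
```

```text
pin+  (array([0.16, 0.22]), 1.12)
pin- (array([0.16, 0.16]), 0.95)
bore l (array([0.08, 0.87]), 0.96)
bore s (array([0.11, 0.78]), 0.87)
fin (array([0.29, 0.36]), 0.78)
ledge corner (array([ 0.02, -0.09]), 1.02) (array([-0.14, -0.04]), 0.99)
[[175 173 173 174 174 174 173 173 174 174 174 174 173 173]
 [179 176 175 176 176 174 171 170 173 174 173 172 171 171]
 [176 174 173 174 168 155 144 145 156 169 173 172 172 171]
 [176 174 174 165 135 110 111 113 115 147 172 173 172 171]
 [177 174 173 148 116 141 162 162 131 116 159 174 173 170]
 [177 175 170 139 119 154 169 170 141 102 144 174 173 171]
 [177 175 171 143 108 141 169 170 138 117 156 173 172 171]
 [174 175 174 159 116 117 149 146 121 139 169 173 173 172]
 [166 174 174 176 158 124 108 115 140 164 174 173 172 172]
 [165 174 173 176 175 170 162 165 172 173 174 172 173 172]
 [163 174 173 175 175 175 174 174 173 172 172 173 172 173]
 [156 175 173 174 175 173 173 172 172 171 172 172 173 173]
 [155 175 173 174 174 173 172 173 172 171 171 172 174 173]
 [153 175 174 174 175 173 173 173 172 171 171 173 174 174]]
[[127 134 133 134 140 145 155 166 166 166 166 165 165 163]
 [171 165 165 166 166 165 163 162 162 162 162 162 161 161]
 [168 162 162 163 163 157 153 153 155 161 162 162 162 160]
 [167 162 161 163 154 130 120 123 128 148 161 162 162 160]
 [165 163 163 157 136 139 153 155 126 108 151 163 162 160]
 [156 163 163 147 125 145 155 157 133  87 134 164 162 161]
 [157 164 163 141 100 133 160 163 131  85 138 164 162 161]
 [155 164 164 145  90 101 147 141  95  99 148 164 162 160]
 [146 164 163 159 134  90  69  67  87 132 160 163 162 161]
 [146 164 162 165 163 148 129 128 144 159 163 162 161 161]
 [147 164 161 163 165 164 164 164 163 163 161 161 162 161]
 [144 165 162 163 164 162 162 161 161 160 161 162 162 162]
 [137 165 161 163 163 162 161 162 161 161 161 161 162 163]
 [138 166 162 163 164 162 161 161 160 160 162 162 163 161]]
```

The plate slid about 1.8 mm in -x within the pin play and is still seated, so bore_s is now near arm (573.8,-92.8). Grasp the small gauge.

```bash
python3 -m jog '0 0.004 0.05 0 0 0;0 0.004 0.1 0 0 0;0 0.004 0.15 0 0 0;0 0.004 0.197 0 0 0;0 0.004 0.197 0 0 0;0 0.004 0.197 0 0 0;0 0.004 0.197 0 0 0'
python3 - <<'E'
from h import *
rows([485.4,-408.5,101],[180,0,-37])
E
```

```text
time_s: 39.37
ee_pos: [487.8, -411.0, 104.7]
ee_rot: [-180.0, -0.2, -36.9]
force: [0.2, 0.7, 0.7]
gripper_width: 91.6
row [-0.0069 -0.0012  0.0074] [-0.0004 -0.0022  0.0016] steps 0.121911630332266 0.03424869592763817
```

```bash
python3 -m jog '-0.007 -0.001 0.006 0 -0.002 0;-0.007 -0.001 0.006 0 -0.002 0;-0.007 -0.001 0.006 0 -0.002 0;-0.007 -0.001 0.006 0 -0.002 0;-0.007 -0.001 0.006 0 -0.002 0;-0.007 -0.001 0.006 0 -0.002 0;-0.007 -0.001 0.006 0 -0.002 0;-0.007 -0.001 0.006 0 -0.002 0;-0.007 -0.001 0.006 0 -0.002 0;-0.007 -0.001 0.006 0 -0.002 0;-0.007 -0.001 0.006 0 -0.002 0;-0.007 -0.001 0.006 0 -0.002 0;-0.007 -0.001 0.006 0 -0.002 0;-0.007 -0.001 0.006 0 -0.002 0;-0.007 -0.001 0.006 0 -0.002 0' -1 20
python3 -m jog '0 0 0 0 0 0;0 0 0 0 0 0'
python3 -m jog '0 0 -0.02 0 0 0;0 0 -0.06 0 0 0;0 0 -0.1 0 0 0;0 0 -0.15 0 0 0;0 0 -0.2 0 0 0;0 0 -0.2 0 0 0;0 0 -0.2 0 0 0'
python3 - <<'E'
from h import *
rows([573.8,-92.8,200],[180,0,3.3])
E
```

```text
time_s: 40.62
ee_pos: [485.2, -408.7, 101.6]
ee_rot: [-180.0, -0.0, -36.9]
force: [-0.1, -0.7, -1.6]
gripper_width: 17.7
time_s: 40.78
ee_pos: [485.1, -408.7, 101.6]
ee_rot: [-180.0, -0.0, -36.9]
force: [-0.3, -0.3, -0.5]
gripper_width: 17.6
time_s: 41.37
ee_pos: [485.6, -408.9, 203.1]
ee_rot: [-180.0, -0.2, -36.9]
force: [0.3, -0.2, -3.0]
gripper_width: 17.8
row [-0.2381 -0.6117  0.0057] [ 0.0005 -0.0021 -0.4462] steps 7.871231128537834 5.608526916802797
```

```bash
python3 -m jog '-0.025 -0.06 0 0 0 -0.05;-0.05 -0.13 0 0 0 -0.1;-0.077 -0.2 0 0 0 -0.15;-0.105 -0.27 0 0 0 -0.2;-0.132 -0.34 0 0 0 -0.25;-0.16 -0.41 0 0 0 -0.3;-0.187 -0.48 0 0 0 -0.35;-0.214 -0.55 0 0 0 -0.4;-0.23 -0.59 0 0 0 -0.4462;-0.2381 -0.6117 0 0 0 -0.4462;-0.2381 -0.6117 0 0 0 -0.4462;-0.2381 -0.6117 0 0 0 -0.4462;-0.2381 -0.6117 0 0 0 -0.4462'
python3 - <<'E'
from h import *
rows([573.8,-92.8,168],[180,0,3.3])
E
```

```text
time_s: 42.45
ee_pos: [573.2, -94.1, 202.1]
ee_rot: [179.9, -0.1, 3.2]
force: [-1.4, -0.4, -3.1]
gripper_width: 17.5
row [ 0.0013 -0.0026  0.0682] [ 0.0015 -0.0007 -0.0013] steps 0.8189552420734667 0.02602734415581612
```

```bash
python3 -m jog '0.0013 -0.0026 0.02 0.0015 0 0;0.0013 -0.0026 0.045 0.0015 0 0;0.0013 -0.0026 0.0682 0.0015 0 0;0.0013 -0.0026 0.0682 0.0015 0 0;0.0013 -0.0026 0.0682 0.0015 0 0'
python3 - <<'E'
from h import *
s=state(); print(s["ee_pos"]); rows([573.8,-92.8,120],[180,0,3.3])
S=np.mean([grab_frame("scene").astype(float) for _ in range(3)],0)[:,:,::-1]
print([ (np.round(x["location"],1),round(x["confidence"],2)) for x in tip_of("gauge_s","scene")[:3]],[np.round(x["rect"],1) for x in spot_in("gauge_s","scene")[:3]])
print([ (np.round(x["location"],1),round(x["confidence"],2)) for x in tip_of("bore_s","scene")[:3]])
z=s["ee_pos"][2]-101.6
print(z,proj("scene",[573.8,-94.1,z]),proj("scene",[573.8,-94.1,51]))
cv2.imwrite("pics/u.png",np.clip(cv2.resize(S[170:240,205:275],None,fx=8,fy=8,interpolation=2)*2,0,255).astype(np.uint8))
E
```

```text
time_s: 42.87
ee_pos: [572.9, -93.8, 166.9]
ee_rot: [-180.0, 0.1, 3.1]
force: [0.7, -0.7, -1.8]
gripper_width: 17.3
[572.94365902 -93.78031302 166.93253025]
row [ 0.0019 -0.0018  0.0939] [-0.0003  0.0008 -0.0025] steps 1.1259131298821172 0.0334392409820698
[(array([241.5, 212.4]), 0.54), (array([341.5, 164.4]), 0.44)] [array([236.5, 174.5, 246.8, 215.3]), array([339.7, 130.3, 346.6, 156.2])]
[(array([229.3, 200.7]), 0.66), (array([254.4, 237.6]), 0.65), (array([240.3, 217.6]), 0.62)]
65.33253024939665 [241.6626798  214.74175764] [241.81013476 218.67360801]
```

View pics/u.png

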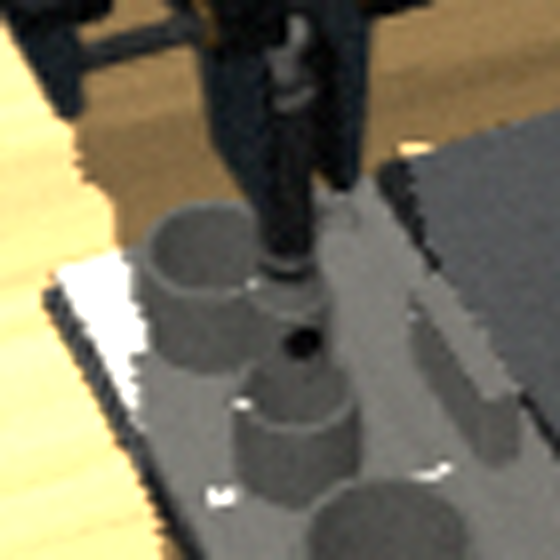

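Head centre at crop column 288, bushing 297: the gauge is about 2 mm too far in -y. Correct by +2 mm y and +1 mm x, then insert slowly.

```bash
python3 -m jog '0.0019 -0.004 0 0 0 0;0.0019 -0.004 0.01 0 0 0;0.0019 -0.004 0.02 0 0 0;0.0019 -0.004 0.03 0 0 0;0.0019 -0.004 0.04 0 0 0;0.0019 -0.004 0.04 0 0 0'
python3 -m jog '0 0 0.01 0 0 0;0 0 0.02 0 0 0;0 0 0.03 0 0 0;0 0 0.03 0 0 0'
```

```text
time_s: 43.67
ee_pos: [574.1, -90.7, 147.1]
ee_rot: [-180.0, 0.0, 3.2]
force: [-1.3, 0.6, -2.7]
gripper_width: 17.8
time_s: 44.0
ee_pos: [573.3, -90.6, 130.7]
ee_rot: [-179.9, 0.2, 3.2]
force: [-0.2, 0.0, -2.4]
gripper_width: 17.2
```

```bash
python3 -m jog '0.001 0.002 0.01 0 -0.002 0;0.001 0.002 0.02 0 -0.002 0;0.001 0.002 0.03 0 -0.002 0;0.001 0.002 0.04 0 -0.002 0;0.001 0.002 0.044 0 -0.002 0;0.001 0.002 0.044 0 -0.002 0'
python3 -m jog '0 0 0.002 0 0 0;0 0 0.004 0 0 0;0 0 0.004 0 0 0'
```

```text
time_s: 44.5
ee_pos: [573.6, -91.6, 108.2]
ee_rot: [-179.9, 0.4, 3.2]
force: [0.5, -0.4, -2.1]
gripper_width: 17.4
time_s: 44.75
ee_pos: [574.0, -91.6, 107.6]
ee_rot: [-180.0, 0.3, 3.2]
force: [-1.4, 0.5, 3.8]
gripper_width: 17.6
```

```bash
python3 -m jog '0 0 0 0 0 0;0 0 0 0 0 0;0 0 0 0 0 0;0 0 0 0 0 0;0 0 -0.03 0 0 0;0 0 -0.08 0 0 0;0 0 -0.14 0 0 0;0 0 -0.145 0 0 0;0 0 -0.145 0 0 0;0 0 -0.145 0 0 0' 0
python3 -m jog '0 0 0 0 0 0;0 0 0 0 0 0;0 0 0 0 0 0;0 0 0 0 0 0;0 0 0 0 0 0;0 0 0 0 0 0;0 0 0 0 0 0;0 0 0 0 0 0;0 0 0 0 0 0' -1 10
python3 - <<'E'
from h import *
rows([573.7,-91.6,167],[180,0,3.2])
E
```

```text
time_s: 45.58
ee_pos: [574.0, -91.6, 179.6]
ee_rot: [-180.0, 0.3, 3.2]
force: [-0.3, 0.3, 0.0]
gripper_width: 45.4
time_s: 46.33
ee_pos: [574.0, -91.6, 179.6]
ee_rot: [-179.9, 0.3, 3.2]
force: [-0.4, 0.3, 0.2]
gripper_width: 0.5
row [-0.0005  0.      0.0253] [-0.0006  0.0038 -0.0002] steps 0.3032218521575659 0.04825238393258242
```

```bash
python3 -m jog '0 0 0.01 0 0.0038 0;0 0 0.022 0 0.0038 0;0 0 0.022 0 0.0038 0;0 0 0.022 0 0.0038 0'
for i in 1 2 3; do python3 -m jog '0 0 0.006 0 0 0;0 0 0.006 0 0 0;0 0 0.006 0 0 0;0 0 0.006 0 0 0'; done
```

```text
time_s: 46.67
ee_pos: [573.5, -91.5, 167.9]
ee_rot: [-179.9, 0.1, 3.2]
force: [0.1, -0.6, 0.8]
gripper_width: 0.4
time_s: 47.0
ee_pos: [573.5, -91.5, 164.9]
ee_rot: [-179.9, 0.1, 3.2]
force: [0.1, -0.1, 0.8]
gripper_width: 0.2
time_s: 47.33
ee_pos: [574.2, -91.6, 163.2]
ee_rot: [-180.0, -0.1, 3.2]
force: [-0.1, 0.3, 5.2]
gripper_width: 0.4
time_s: 47.67
ee_pos: [575.7, -91.9, 162.7]
ee_rot: [180.0, -0.3, 3.2]
force: [-0.5, -0.3, 10.1]
gripper_width: 0.3
```

```bash
for i in 1 2; do python3 -m jog '-0.004 0 0.01 0 0 0;-0.004 0 0.01 0 0 0;-0.004 0 0.01 0 0 0;-0.004 0 0.01 0 0 0;-0.004 0 0.01 0 0 0;-0.004 0 0.01 0 0 0'; done
```

```text
time_s: 48.17
ee_pos: [576.4, -92.4, 162.6]
ee_rot: [179.8, -0.9, 3.2]
force: [-2.3, 0.1, 19.8]
gripper_width: 0.6
time_s: 48.67
ee_pos: [577.2, -92.9, 162.7]
ee_rot: [179.7, -1.4, 3.2]
force: [-2.2, 0.8, 20.5]
gripper_width: 0.4
```

```bash
python3 -m jog '-0.006 0 0.01 0 -0.012 0;-0.006 0 0.016 0 -0.012 0;-0.006 0 0.016 0 -0.012 0;-0.006 0 0.016 0 -0.012 0;-0.006 0 0.016 0 -0.012 0;-0.006 0 0.016 0 -0.012 0'
python3 - <<'E'
from h import *
print(state()["torque"],state()["force"])
S=np.mean([grab_frame("scene").astype(float) for _ in range(3)],0).mean(2)
p=proj("scene",[574,-92.9,142]); q=proj("scene",[574,-92.9,124]); print(p,q); c=int(round(p[0])); r=int(round(p[1]))
np.set_printoptions(linewidth=160)
for k in range(r-6,r+14): print(k,S[k,c-6:c+7].round().astype(int))
E
python3 -m jog '0.003 0 -0.005 0 0 0;0.003 0 -0.01 0 0 0;0 0 -0.02 0 0 0;0 0 -0.07 0 0 0;0 0 -0.07 0 0 0;0 0 -0.07 0 0 0'
python3 - <<'E'
from h import *
S=np.mean([grab_frame("scene").astype(float) for _ in range(3)],0).mean(2)
p=proj("scene",[574,-92.9,142]); c=int(round(p[0])); r=int(round(p[1]))
np.set_printoptions(linewidth=160)
for k in range(r-6,r+14): print(k,S[k,c-6:c+7].round().astype(int))
E
```

```text
time_s: 49.17
ee_pos: [578.8, -93.9, 162.5]
ee_rot: [179.5, -1.2, 3.2]
force: [-3.5, 1.0, 31.6]
gripper_width: 0.5
[0.16670342 0.58153922 0.03000372] [-3.50390778  1.03716055 31.58367749]
[241.32021857 192.47278335] [241.51724309 197.86893124]
186 [18 14 15 15 15 14 12  9  5  3 14 16 18]
187 [21 14 15 17 17 14 17 11  9  6 14 15 12]
188 [22 14 14 15 15 12 14 14  5  6 11 19 16]
189 [25 14 16 14 13 12 15 13  7  4 13 15 14]
190 [37 19 14 15 15 16 16  7 10  3 12 15 23]
191 [50 32 16 13 15 18 14 14  3  4 11 16 24]
192 [52 41 21 14 17 11 16 10  7  7 12 16 24]
193 [53 52 39 20 16 14 17 16  3  6 13 14 23]
194 [53 53 49 25 16 16 12 14  3  5  7 15 32]
195 [55 53 48 32 18 14 15 14  4  7 14 13 30]
196 [51 56 57 42 28 18 14  8  6  2 13 13 37]
197 [42 40 48 37 33 22 16 14  9  3  9 30 51]
198 [43 41 31 21 26 31 21 10  8 13 34 55 57]
199 [40 39 32 21 25 36 36 27 18 15 53 62 61]
200 [40 40 38 22 18 23 24 18 17 24 47 61 63]
201 [40 40 36 36 26 15 15 15 21 30 48 60 63]
202 [41 40 40 28 33 42 43 39 36 23 52 62 61]
203 [40 40 41 22 17 18 23 19 16 11 54 62 61]
204 [41 40 46 26 10 14 11 15  9 11 54 62 62]
2
[... 357 characters left out ...]
 52 53 53 54 54 53 55 55]
191 [49 53 53 53 51 53 54 54 51 51 55 55 56]
192 [53 55 51 55 55 55 55 55 56 50 52 53 57]
193 [54 54 54 56 58 54 56 55 55 53 55 58 62]
194 [54 56 54 51 54 57 54 55 55 45 59 62 61]
195 [54 51 53 46 47 53 56 52 42 39 57 56 50]
196 [51 56 58 49 39 37 38 36 29 44 42 47 54]
197 [42 42 48 47 26 33 36 34 23 20 42 53 58]
198 [39 40 42 24 19 35 40 35 24 17 31 53 58]
199 [39 40 42 24 19 20 26 23 22 24 43 60 63]
200 [42 39 38 36 26 16 18 16 28 31 48 61 62]
201 [41 40 40 30 40 36 35 36 35 24 42 56 63]
202 [39 41 39 20 19 23 27 24 16 11 42 58 62]
203 [40 39 40 26 14 14 11  9  7  6 41 60 64]
204 [41 39 49 30 13 12 13 14 12  9 41 59 62]
205 [45 52 47 23 13 12 12 14 10 11 38 57 61]
```

```bash
python3 -m jog '0 0 0 0 0 0;0 0 0 0 0 0;0 0 0 0 0 0;0 0 0 0 0 0;0 0 0 0 0 0;0 0 0 0 0 0' 0 15
python3 - <<'E'
from h import *
print(state()["gripper_width"]); rows([574,-91.6,107.6],[180,0,3.2])
E
```

```text
time_s: 50.47
ee_pos: [577.3, -93.5, 196.0]
ee_rot: [179.6, -1.0, 3.2]
force: [-0.0, 0.2, -0.5]
gripper_width: 37.8
37.829409148257746
row [-0.0094 -0.0055  0.1766] [ 0.0048 -0.0111 -0.0003] steps 2.121176840765434 0.15134265475145492
```

```bash
python3 -m jog '-0.006 -0.0045 0 0.0048 -0.011 0;-0.008 -0.005 0.03 0.0048 -0.011 0;-0.009 -0.0055 0.06 0.0048 -0.011 0;-0.0094 -0.0055 0.1 0.0048 -0.011 0;-0.0094 -0.0055 0.14 0.0048 -0.011 0;-0.0094 -0.0055 0.1766 0.0048 -0.011 0;-0.0094 -0.0055 0.1766 0.0048 -0.011 0;-0.0094 -0.0055 0.1766 0.0048 -0.011 0;-0.0094 -0.0055 0.1766 0.0048 -0.011 0'
python3 -m jog '0 0 0 0 0 0;0 0 0 0 0 0;0 0 0 0 0 0;0 0 0 0 0 0;0 0 0 0 0 0;0 0 0 0 0 0;0 0 0 0 0 0;0 0 0 0 0 0' -1 10
```

```text
time_s: 51.22
ee_pos: [574.8, -91.7, 108.7]
ee_rot: [180.0, -0.1, 3.2]
force: [0.0, 0.2, 1.0]
gripper_width: 45.5
time_s: 51.88
ee_pos: [575.0, -91.7, 109.1]
ee_rot: [180.0, -0.1, 3.2]
force: [-0.8, -0.6, 4.7]
gripper_width: 17.4
```

```bash
python3 -m jog '0 0 -0.01 0 0 0;0 0 -0.025 0 0 0;0 0 -0.04 0 0 0;0 0 -0.06 0 0 0;0 0 -0.08 0 0 0;0 0 -0.1 0 0 0;0 0 -0.12 0 0 0;0 0 -0.14 0 0 0;0 0 -0.17 0 0 0;0 0 -0.2 0 0 0;0 0 -0.22 0 0 0;0 0 -0.22 0 0 0;0 0 -0.22 0 0 0' -1 20
python3 -m jog '0 0 -0.01 0 0 -0.08;0 0 -0.02 0 0 -0.16;0 0 -0.02 0 0 -0.24;0 0 -0.02 0 0 -0.32;0 0 -0.02 0 0 -0.4;0 0 -0.02 0 0 -0.48;0 0 -0.02 0 0 -0.56;0 0 -0.02 0 0 -0.64;0 0 -0.02 0 0 -0.72;0 0 -0.02 0 0 -0.75;0 0 -0.02 0 0 -0.75;0 0 -0.02 0 0 -0.75'
sed -i '2a np.set_printoptions(linewidth=170)' sil.py; python3 sil.py 103.1
```

```text
time_s: 52.97
ee_pos: [574.8, -91.7, 219.6]
ee_rot: [180.0, -0.2, 3.2]
force: [-0.6, -0.7, -2.7]
gripper_width: 17.3
time_s: 53.97
ee_pos: [574.3, -91.6, 228.6]
ee_rot: [179.9, -0.0, 70.6]
force: [0.3, 0.2, -1.5]
gripper_width: 17.3
0 [241.5 197.4]
18 [241.4 192. ]
30 [241.2 188.3]
px/mm 0.4102295747612955
184 [ 51  50  51  49  47  47  49  48  49  48  49  28  38  34  32  28  39  35  31  43  46  48  47  48  47  48  47  48 104 116]
185 [ 51  48  48  47  47  45  48  49  48  50  48  27  18  31  34  32  23  13  27  44  46  46  49  48  51  52  49  51 107 120]
186 [ 47  47  48  49  50  49  48  49  47  50  45  37  18  14  14  11  11  22  32  45  48  49  50  49  51  51  53  52 107 119]
187 [ 51  50  49  49  49  49  48  47  48  40  41  44  39  36  28  26  28  36  33  48  52  50  52  51  51  50  50  53  54 110]
188 [ 48  49  48  49  48  46  47  46  48  48  48  45  44  44  44  43  42  39  34  43  51  52  52  53  52  52  52  54  51 108]
189 [47 47 48 48 48 47 49 48 49 35 45 47 44 43 45 43 39 37 38 44 36 47 54 52 52 53 54 54 41 61]
190 [48 46 48 49 49 49 48 50 54 36 41 50 49 44 45 44 40 44 48 36 3
[... 303 characters left out ...]
1 30 14 19 18]
194 [49 47 53 53 49 52 52 53 55 46 38 38 39 39 38 39 36 35 34 25 38 56 60 60 60 63 42 19 16 18]
195 [53 53 56 54 55 51 54 52 53 50 38 38 40 39 40 39 38 34 31 31 39 48 54 59 60 59 63 43 18 18]
196 [55 45 46 40 38 40 39 39 44 45 38 38 39 37 40 38 38 35 31 32 40 50 50 46 57 60 62 62 29 15]
197 [39 35 36 36 40 38 37 39 38 36 37 38 38 37 38 36 37 35 33 31 49 54 55 46 53 59 60 62 41 19]
198 [31 32 34 38 38 38 40 39 37 41 38 37 38 38 38 38 38 34 33 35 51 56 53 48 56 60 60 61 61 42]
199 [34 33 32 36 39 38 39 39 39 39 40 37 38 39 38 38 35 36 44 57 60 59 61 59 57 60 60 62 62 61]
200 [33 37 34 36 38 37 38 41 39 41 38 38 35 45 44 44 44 57 58 60 59 59 61 58 60 58 60 62 62 62]
cols from 226
```

Run:
```python
from h import *
rows([700,-150,350],[180,0,71])
for y in(-150,-250): print(proj("scene",[700,y,265]))
```

```text
row [-0.0268  0.2758 -0.2405] [ 0.0018 -0.0004 -0.0041] steps 4.399879540638586 0.055845714796476535
[234.27133386 193.44792133]
[186.28484244 206.04211879]
```

```bash
python3 -m jog '-0.01 0.04 -0.06 0 0 0;-0.02 0.08 -0.12 0 0 0;-0.04 0.14 -0.18 0 0 0;-0.08 0.2 -0.24 0 0 0;-0.12 0.25 -0.24 0 0 0;-0.16 0.32 -0.24 0 0 0;-0.16 0.32 -0.24 0 0 0;-0.16 0.32 -0.24 0 0 0;-0.16 0.32 -0.24 0 0 0'
cat > sil2.py <<'E'
from h import *
import sys
np.set_printoptions(linewidth=190)
S=np.mean([grab_frame("scene").astype(float) for _ in range(8)],0)
cv2.imwrite("pics/s2.png",S[:,:,::-1].astype(np.uint8)); S=S.mean(2)
p=state()["ee_pos"]; print(p); zb=p[2]-float(sys.argv[1])
M=cam("scene"); d=(M[1]@np.array([p[0],p[1],zb+18])+M[2])[2]; print("px/mm",M[0][0,0]/d)
c=proj("scene",[p[0],p[1]-1.3,zb+18]); print(c); c=c.round().astype(int)
for r in range(c[1]-9,c[1]+11): print(r,S[r,c[0]-17:c[0]+17].round().astype(int))
print("cols from",c[0]-17)
E
python3 sil2.py 103.1
```

```text
time_s: 54.92
ee_pos: [698.6, -220.1, 348.4]
ee_rot: [180.0, -0.1, 70.6]
force: [-0.6, 1.3, -2.4]
gripper_width: 17.5
[ 698.43502602 -219.60613419  350.52535511]
px/mm 0.5033783696300654
[200.28977911 201.6438715 ]
193 [124 125 125 125 124 124 122 122 121 120 119  67  37  39  42  41  37  39  29  17  34  49  52  51  51  53  53  52  51  52  50  51  51  51]
194 [125 123 122 122 121 120 119 117 116 116 116  60  22  19  24  26  22  20  15  13  28  48  52  52  51  52  52  51  51  50  52  52  53  52]
195 [121 119 119 117 116 116 117 118 119 119 102  57  30  16  13  13  12  12  20  32  34  41  48  52  51  51  50  52  52  54  53  54  53  54]
196 [116 116 116 118 118 118 120 120 119 120  84  52  44  41  36  30  29  36  40  40  36  43  49  52  51  52  54  54  54  54  54  53  53  55]
197 [117 119 119 120 120 120 121 122 121 112  70  47  47  48  48  44  44  43  40  39  37  40  45  53  53  54  55  53  54  53  53  53  55  55]
198 [120 121 121 121 119 121 120 121 120 104  68  49  48  47  49  46  46  44  42  40  37  49  42  46  53  54  53  54  54  55  55  56  55  55]
199 [122 120 121 119 120 120 121 
[... 1268 characters left out ...]
9 128 128 125 122 120  99  56  40  40  41  41  42  41  39  38  36  35  33  50  61  63  64  41  21  18  36  58  64  63]
209 [130 130 128 126 124 122 121 120 124 123 121  82  48  42  41  41  42  40  38  37  36  34  41  59  62  60  58  57  29  15  28  46  59  64]
210 [125 123 121 122 123 124 126 127 132 133 134 111  67  43  41  41  40  40  39  37  34  40  51  56  55  57  55  55  39  20  18  37  54  62]
211 [123 125 126 128 131 133 136 136 137 139 140 138 123  83  55  44  41  41  38  39  43  53  56  56  55  58  59  61  63  34  20  28  48  61]
212 [130 133 135 136 137 138 141 142 141 140 140 138 139 129 123 111  94  98  68  52  55  55  58  60  62  64  64  64  66  45  20  18  37  50]
cols from 183
```

Against the bright background, the small gauge's tips span 17.0 px / 0.503, about 33.8 mm. That is the right size, so on to the caddy.

Run:
```python
from h import *
rows([564.8,301.5,240],[180,0,71])
```

```text
row [ 0.8948 -0.5981  0.2195] [ 0.0023 -0.0004 -0.0037] steps 13.170375950699727 0.05522197588253848
```

```bash
python3 -m jog '0.05 -0.03 0.02 0 0 0;0.11 -0.07 0.04 0 0 0;0.18 -0.12 0.06 0 0 0;0.25 -0.17 0.08 0 0 0;0.32 -0.21 0.1 0 0 0;0.39 -0.26 0.12 0 0 0;0.46 -0.31 0.14 0 0 0;0.53 -0.35 0.16 0 0 0;0.6 -0.4 0.18 0 0 0;0.67 -0.45 0.2 0 0 0;0.74 -0.49 0.21 0 0 0;0.81 -0.54 0.2195 0 0 0;0.86 -0.575 0.2195 0 0 0;0.8948 -0.598 0.2195 0 0 0;0.8948 -0.598 0.2195 0 0 0;0.8948 -0.598 0.2195 0 0 0;0.8948 -0.598 0.2195 0 0 0'
python3 - <<'E'
from h import *
rows([564.8,301.5,190],[180,0,71])
E
```

```text
time_s: 56.73
ee_pos: [564.8, 301.0, 240.2]
ee_rot: [179.8, -0.0, 70.7]
force: [0.2, -0.1, -1.7]
gripper_width: 17.4
row [ 0.0009 -0.0008  0.1005] [ 0.0028 -0.0001 -0.0035] steps 1.2049631954171276 0.056072952769603855
```

```bash
python3 -m jog '0.001 -0.001 0.05 0.002 0 0;0.001 -0.001 0.1 0.002 0 0;0.001 -0.001 0.1 0.002 0 0;0.001 -0.001 0.1 0.002 0 0'
python3 - <<'E'
from h import *
grab_frame("scene"); s=state(); z=s["ee_pos"][2]-103.1
print(s["ee_pos"],[np.round(x["location"],1) for x in tip_of("gauge_m","scene")[:3]],[np.round(x["rect"],1) for x in spot_in("gauge_m","scene")[:3]], proj("scene",[564.6,300.7,z]),proj("scene",[564.6,300.7,z+18]))
E
python3 -m jog '0 0 0.03 0 0 0;0 0 0.06 0 0 0;0 0 0.09 0 0 0;0 0 0.12 0 0 0;0 0 0.14 0 0 0;0 0 0.14 0 0 0;0 0 0.14 0 0 0'
```

```text
time_s: 57.07
ee_pos: [564.5, 299.9, 189.4]
ee_rot: [-180.0, 0.1, 70.6]
force: [0.7, 0.2, -2.3]
gripper_width: 17.3
[565.47976829 300.63057261 191.02486292] [array([338.7, 164.3])] [array([341.2, 130.1, 346.1, 156. ]), array([367.8, 151.4, 381.8, 169.4]), array([213.8, 194.5, 286.3, 268.8])] [374.96403602 169.54460501] [376.09699558 164.44040665]
time_s: 57.8
ee_pos: [566.7, 301.6, 122.9]
ee_rot: [179.8, -0.2, 70.6]
force: [0.3, -0.0, -2.0]
gripper_width: 17.4
```

```bash
python3 -m jog '-0.001 0 0.012 0 0 0;-0.001 0 0.022 0 0 0;-0.001 0 0.028 0 0 0;-0.001 0 0.03 0 0 0;-0.001 0 0.03 0 0 0'
python3 -m jog '0 0 0.002 0 0 0;0 0 0.003 0 0 0;0 0 0.003 0 0 0'
```

```text
time_s: 58.22
ee_pos: [566.6, 301.1, 107.8]
ee_rot: [179.8, -0.2, 70.6]
force: [-0.5, 0.5, -2.0]
gripper_width: 17.4
time_s: 58.47
ee_pos: [566.9, 301.3, 107.5]
ee_rot: [179.7, -0.2, 70.6]
force: [-1.1, -1.0, 4.4]
gripper_width: 17.8
```

Down on the floor. Release, rise, retreat to the -y side and check everything.

```bash
python3 -m jog '0 0 0 0 0 0;0 0 0 0 0 0;0 0 0 0 0 0;0 0 0 0 0 0;0 0 -0.04 0 0 0;0 0 -0.1 0 0 0;0 0 -0.16 0 0 0;0 0 -0.22 0 0 0;0 0 -0.28 0 0 0;0 0 -0.34 0 0 0;-0.1 0.07 -0.36 0 0 0;-0.17 0.11 -0.36 0 0 0;-0.24 0.16 -0.36 0 0 0;-0.31 0.2 -0.36 0 0 0;-0.38 0.24 -0.36 0 0 0;-0.45 0.28 -0.36 0 0 0;-0.52 0.32 -0.36 0 0 0;-0.6 0.36 -0.36 0 0 0;-0.7 0.4 -0.36 0 0 0;-0.8 0.44 -0.36 0 0 0' -0.1
python3 -m jog '-0.07 0.04 0 0 0 0;-0.14 0.08 0 0 0 0;-0.21 0.12 0 0 0 0;-0.28 0.16 0 0 0 0;-0.35 0.2 0 0 0 0;-0.42 0.24 0 0 0 0;-0.42 0.24 0 0 0 0;-0.42 0.24 0 0 0 0'
python3 - <<'E'
from h import *
T=grab_frame("top"); S=grab_frame("scene"); cv2.imwrite("pics/fs.png",S[:,:,::-1])
holes([571,-34.3],3.3,16)
for n in("scene","top"):
    print(n,[(np.round(x["location"],1).tolist(),round(x["confidence"],2)) for x in tip_of("gauge_m",n)],[np.round(x["rect"]).tolist() for x in spot_in("gauge_m",n)])
    for q in("objective","eyepiece","lens_cap","plate"): print(q,[(np.round(x["location"],1).tolist()) for x in tip_of(q,n)[:2]])
    for g in((434,283),(566,300)): print("pred",proj(n,[*g,4]).round(1),proj(n,[*g,140]).round(1))
c=cv2.imread("pics/c2.png")[:420,:375]; old=cv2.resize(c,(125,140),interpolation=cv2.INTER_AREA).astype(np.float32).mean(2)
new=cv2.imread("pics/last.png")[110:250,185:310].astype(np.float32).mean(2)
for nm,(r0,r1,c0,c1) in {"bore l":(20,54,74,108),"bore s":(52,82,80,108),"fin":(52,86,58,80),"ledge":(15,45,2,32)}.items():
    print(nm,np.round(cv2.phaseCorrelate(old[r0:r1,c0:c1].copy(),new[r0:r1,c0:c1].copy(),cv2.createHanningWindow((c1-c0,r1-r0),cv2.CV_32F))[0],2))
np.set_printoptions(linewidth=150); print(new[24:38,60:74].astype(int))
E
```

```text
time_s: 60.13
ee_pos: [638.5, -109.7, 286.6]
ee_rot: [179.7, -0.2, 70.6]
force: [0.3, -0.4, -0.8]
gripper_width: 40.8
time_s: 60.8
ee_pos: [681.7, -350.1, 284.2]
ee_rot: [179.8, -0.3, 70.4]
force: [-0.2, 0.5, -0.1]
gripper_width: 41.0
[251.4 139.7] [251.83 140.55] [672.7 -29.4  16. ]
[258.3 223.3] [258.19 224.4 ] [464.6 -40.   16. ]
mid [568.63595237 -34.71724513] yaw 2.899888680997887 len 208.4121203902255
scene [([342.0, 163.4], 0.75), ([368.9, 193.9], 0.44)] [[340.0, 130.0, 347.0, 156.0], [369.0, 153.0, 379.0, 179.0]]
objective [[146.2, 307.5]]
eyepiece [[289.0, 163.2]]
lens_cap [[154.4, 249.3]]
plate [[248.5, 228.9]]
pred [341.8 167. ] [347.6 130.3]
pred [370.  192.5] [378.4 154.9]
top [([126.8, 243.1], 0.81), ([123.7, 184.7], 0.48)] [[98.0, 175.0, 122.0, 192.0], [106.0, 236.0, 129.0, 247.0]]
objective [[392.9, 122.0]]
eyepiece [[184.1, 274.5]]
lens_cap [[375.6, 186.7]]
plate [[271.7, 180.9]]
pred [126.8 240.5] [103.8 240.1]
pred [121.1 187.4] [ 97.7 178.3]
bore l [0.02 0.87]
bore s [0.18 0.8 ]
fin [0.21 0.23]
ledge [-0.01 -0.05]
[[145 150 150 151 157 162 172 183 183 183 182 183 182 181]
 [188 183 183 184 184 182 181 180 179 179 180 179 178 178]
 [184 181 179 182 181 174 171 171 173 178 180 179 178 178]
 [184 179 180 181 171 146 136 139 144 166 179 179 178 176]
 [185 179 180 174 152 155 171 172 142 121 168 180 179 177]
 [182 180 181 161 138 161 172 175 150  96 150 181 179 178]
 [174 181 181 157 113 150 177 180 145  97 154 181 179 178]
 [172 181 180 163 102 115 163 158 108 112 165 181 179 178]
 [163 181 180 176 150 104  79  79 109 155 177 180 179 178]
 [163 181 179 182 181 166 146 143 167 181 179 179 179 178]
 [164 181 179 180 181 181 181 181 180 178 178 178 179 178]
 [161 182 178 180 181 179 179 179 178 178 178 179 179 180]
 [154 182 180 180 181 180 178 179 177 177 178 179 178 179]
 [155 183 179 180 181 180 179 178 178 178 178 179 180 179]]
```

```bash
python3 -c "
from workcell import *
print(job_done())"
```

```text
the job is handed in; nothing more can be done
None
```

The job is handed in at about 61 s. The plate is home on its pins, and both gauges present (small and middle; no large one was there) are sized and standing in the caddy. The hand-in gave no verdict.

**Plate:** I gripped the fin, slid the plate off the ledge, and it dropped 10 mm over the pins. After the first gauging it sat about 1.8 mm further in -x, which is about the limit of the pin play. It was still there at the end, with the pins showing in the holes. A blob fit on the holes read about 3.5 mm instead; I put that down to shading because it exceeds the play, but it would be right at the 3.5 mm limit.

**Gauges:** I sprang each in its own bore and measured tip to tip from its silhouette while it was held above the bench.

| Gauge | Measured size | Target | Caddy cell |
|---|---|---|---|
| middle | about 41–42 mm | 42 mm | -67 mm |
| small | about 34 mm | 34 mm | +67 mm |

I did not re-measure either size after placing it in the caddy. Both stood upright there, and the bystanders were where they started to within the accuracy of the network's detections.

**Disagreements:**
- **Button travel:** when I pressed the buttons, the tool barely moved down (under 1 mm by its own reading, against 9 mm of travel). The plungers still came out.
- **Press force:** one press on the middle gauge reached about 53 N at the wrist. That was through the fingertips and under the 120 N wrist limit, but more than I intended, and above 40 N if fingertips count as the gripper's body.

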